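Scrape out the carving board's juice channel

ROBOT

A 6-joint arm with a two-finger parallel gripper is mounted at the origin on the work surface. World frame = base frame: x ahead of the robot, y to its left, z up, the work surface at z = 0. Lengths are in m, angles in rad, forces in N, time in s.
With the tool pointing down it reaches from about 0.35 to 0.975 m from the base axis. Payload 4.9 kg.
Tool frame: the origin (TCP) lies at the very end of the fingers, on their centre line; the grasp point (between the pads) lies 19 mm behind it; x points along the fingers, z is the direction in which the jaws open and shut, and the axes are right-handed (so a half turn about x gives the same grasp; the last joint's range is limited). The gripper opens to 85 mm and grips with 20 to 120 N. Pads are 22 mm wide; open, the fingers measure 114 mm over their backs; the gripper's body (76 mm by 85 mm) begins 54 mm behind the grasp point. The pads swing forward as they close: fully open they stand 13 mm farther back than shut.
Start: joints at [-1.235, 0.053, 1.613, -0, 1.476, -0.119], TCP at [0.275, -0.561, 0.231] pointing down, gripper open.
Joint ranges: [-3.01, 3.01], [-1.01, 2.22], [0.06, 2.58], [-1.02, 4.17], [0.09, 2.62], [-3.14, 3.14]. Speed limits (rad/s): [2.57, 2.57, 3.14, 3.14, 3.14, 3.14].

INTERFACE

Orientations are given as a rotation vector (axis times angle).
In Python, from cell import r gives the robot as it stands. The module is installed in compiled form; this text tells all that it offers.
- The arm moves only by the tool send_rows, never from a script. Its argument "rows" is a list of rows, each an object of numbers: "dx", "dy", "dz": the shift along the tool's x, y, z in cm; "ax", "ay", "az": the turn, a rotation vector about the tool's x, y, z in rad; "jaw": the closure, from 0 (fully open) to 1 (shut). A call has 1 to 5 rows; each row shifts and turns the commanded pose from where the row before left it, along the tool's axes as they then stand; what a row does not reach is not made up. A row lasts 1/8 s, in which the tool goes at most 62.5 mm and 10.7 degrees, less where a joint would pass 70% of its speed; a pose out of reach is approached as far as the arm can. A call with a gripper value outside its range is refused whole. The fingers move at their own pace and stop on an object; the grip force is fixed at half the most. Time passes only in rows, so rows that do not move let the fingers close. It gives the time, the measured TCP pose, the force and the opening at its end, in the units of the state.
- r.state(): the state, without advancing time (a new reading comes with each control period).
- r.read_camera(name): name is "scene" or "top" or "wrist"; returns the picture (420x560x3 uint8, blue, green, red); there is no depth.
- r.camera_info(name): a dict with "fovy" (degrees; the focal length in pixels is half the picture's height over the tangent of half this angle, whatever the lens; pixels are square), "cx", "cy" (the principal point, pixels), "D" ([k1, k2, p1, p2, k3] as OpenCV has them; the pictures are not rectified), "R" (3x3) and "t" (3): a world point X has camera coordinates R X + t; the wrist camera has in their place "tool_from_camera" (4x4, takes a point from camera to tool coordinates, whose origin is the TCP and whose axes are the tool frame's). Camera axes: x right, y down, z forward; pixel columns grow to the right and rows downward; lengths in m; the calibration is good to about 2 mm. A picture is of the moment at which its call begins: read the wrist's pose just before it. camera_info takes no time and is no camera call.
- r.finish_job(): hands the job in, once; it reports no verdict.
The state is a dict: "time": time; "joint_pos": joint angles; "qvel": joint speeds; "joint_efforts": joint torques, N m; "eef_pos": TCP position; "ee_rot": TCP orientation; "contact_force": force on the tool from outside, world axes, zero at the start; "torque": the same for the moment, N m; "width": finger opening in m.
Only numpy, scipy, OpenCV 4.12 (cv2) and the standard library are available. Lean on these libraries where they do the work, as an engineer would, in place of code of your own. Each camera call takes 0.05 s, during which the arm holds its last target.

TASK

Clear the rolling pin off the carving board and lay it, without dropping it, centred in the two V-notches of its cradle. Then take the T-handled scraper from its rest and run its tip slowly, never faster than 10 cm a second, along the floor of the board's U-shaped channel in one unbroken pass, without lifting it out, from the closed end round both corners and on into the open spout at the board's edge. Finally hang the scraper back in the notches of its rest, and do not disturb the bottle, jar, tumbler or pepper mill.

Things in the scene. Friction and masses are not known exactly. Their poses are not given: they have to be found in the camera images.
- board: Fixed carving board: oak frame round a dark stone inlay, 180 (x) x 260 (y) x 36 high. Origin: centre of underside; z up. Between frame and inlay lies an open U-shaped channel 16 mm wide, 12 mm deep (floor at z = 24), straight-walled, with square corners: left leg y = +95, far leg x = +55, right leg y = -95; none on the near side. The pin starts lying across it.
- channel_start (a point): On the channel floor, mid-width, at its closed end on the left leg: (-55, +95, 24) in the board frame. The end wall is 8 mm further towards -x.
- channel_corner1 (a point): On the channel floor, centre of the first corner: (+55, +95, 24) in the board frame.
- channel_corner2 (a point): On the channel floor, centre of the second corner: (+55, -95, 24) in the board frame.
- channel_spout (a point): On the channel floor, mid-width, where the spout runs out open through the board's near edge: (-90, -95, 24) in the board frame.
- cradle: Fixed dark wooden cradle, left or right of the board. Origin: centre of underside; z up. Base 130 (x) x 90 (y) x 12 high; two 90-degree V-notches at x = -45 and +45, each 14 thick (x), 68 wide (y), tips 45 high. The pin lies along the cradle's x axis (either way round), its axis then 53 mm above the worktop over y = 0, its middle at x = 0.
- pin_center (a point): Loose light wooden rolling pin, middle of its axis; x along the pin. Barrel 50 mm diameter, 140 long, with a 30 long, 22 thick handle at each end (200 over all). About 0.28 kg. Only its x axis is meaningful (it can roll). It starts lying on the board, its axis 61 mm above the worktop.
- pin: The same rolling pin: origin 25 mm off the axis, on the barrel's surface at mid-length (turns as it rolls; prefer pin_center); x along the pin.
- rest: Fixed rest for the scraper, on the other side of the board from the cradle. Origin: centre of underside; z up. Base 120 (x) x 70 (y) x 10 high; two posts at x = -45 and +45 (12 thick, 44 wide), tops at z = 78 that carry the handle between cheeks up to z = 90, 32 mm apart. The handle lies along the rest's x axis, centred, stem hanging between the posts.
- scraper_grip (a point): Loose T-handled scraper, centre of its light wooden handle, a bar 120 (x) x 22 (y) x 24 high (z). A steel stem hangs down from the middle of the handle. z up, away from the tip. About 0.15 kg. At the start it hangs in the rest, handle centre 90 mm above the worktop. It is alike both ways round.
- scraper_tip (a point): End of the scraper's steel stem, straight below the handle's centre by 72 mm (60 mm below the handle's underside). The stem is round, 12 mm diameter above, 8 mm diameter over the last 25 mm.
- scraper: The same scraper: origin at the tip of its stem, x along the handle, z up to the handle.
- bottle: Loose bystander: green glass bottle, 74 mm diameter, 280 mm high. Origin: centre of its underside.
- jar: Loose bystander: glass jar, 80 mm diameter, 100 mm high. Origin: centre of its underside.
- tumbler: Loose bystander: glass tumbler, 72 mm diameter, 90 mm high. Origin: centre of its underside.
- mill: Loose bystander: dark wooden pepper mill, 54 mm diameter, 120 mm high. Origin: centre of its underside.

How it is judged:
On the way, in this order (a step that is already met when the one before it is completed fails the run):
1. the rolling pin lies in both V-notches of its cradle, let go (x of pin_center in the frame of cradle between -0.018 and 0.018 m and y of pin_center in the frame of cradle between -0.004 and 0.004 m and z of pin_center in the frame of cradle between 0.048 and 0.0575 m and angle between the x axis of pin_center and the x axis of cradle, either way round below 0.08 rad and linear speed of pin below 0.02 m/s and contact force between pin and the fingers below 0.05 N), for 0.2 s.
2. scraper tip on the channel floor (within 5 mm of it) at the closed end of the channel, point 1 of 9 (x of scraper_tip in the frame of board between -0.06 and -0.042 m and y of scraper_tip in the frame of board between 0.086 and 0.104 m and z of scraper_tip in the frame of board below 0.029 m), for 0.1 s.
3. scraper tip on the channel floor (within 5 mm of it) along the left leg, point 2 of 9 (x of scraper_tip in the frame of board between -0.009 and 0.009 m and y of scraper_tip in the frame of board between 0.086 and 0.104 m and z of scraper_tip in the frame of board below 0.029 m), for 0.04 s.
4. scraper tip on the channel floor (within 5 mm of it) in the first corner, point 3 of 9 (x of scraper_tip in the frame of board between 0.046 and 0.064 m and y of scraper_tip in the frame of board between 0.086 and 0.104 m and z of scraper_tip in the frame of board below 0.029 m), for 0.04 s.
5. scraper tip on the channel floor (within 5 mm of it) along the far leg, point 4 of 9 (x of scraper_tip in the frame of board between 0.046 and 0.064 m and y of scraper_tip in the frame of board between 0.026 and 0.044 m and z of scraper_tip in the frame of board below 0.029 m), for 0.04 s.
6. scraper tip on the channel floor (within 5 mm of it) along the far leg, point 5 of 9 (x of scraper_tip in the frame of board between 0.046 and 0.064 m and y of scraper_tip in the frame of board between -0.044 and -0.026 m and z of scraper_tip in the frame of board below 0.029 m), for 0.04 s.
7. scraper tip on the channel floor (within 5 mm of it) in the second corner, point 6 of 9 (x of scraper_tip in the frame of board between 0.046 and 0.064 m and y of scraper_tip in the frame of board between -0.104 and -0.086 m and z of scraper_tip in the frame of board below 0.029 m), for 0.04 s.
8. scraper tip on the channel floor (within 5 mm of it) along the right leg, point 7 of 9 (x of scraper_tip in the frame of board between 0.001 and 0.019 m and y of scraper_tip in the frame of board between -0.104 and -0.086 m and z of scraper_tip in the frame of board below 0.029 m), for 0.04 s.
9. scraper tip on the channel floor (within 5 mm of it) along the right leg, point 8 of 9 (x of scraper_tip in the frame of board between -0.044 and -0.026 m and y of scraper_tip in the frame of board between -0.104 and -0.086 m and z of scraper_tip in the frame of board below 0.029 m), for 0.04 s.
10. scraper tip on the channel floor (within 5 mm of it) in the spout, point 9 of 9 (x of scraper_tip in the frame of board between -0.083 and -0.065 m and y of scraper_tip in the frame of board between -0.104 and -0.086 m and z of scraper_tip in the frame of board below 0.029 m), for 0.04 s.
At the end, for the whole second after the job is handed in: Rolling pin in both V-notches (18 mm along, 4 mm across, axis 48 to 57.5 mm high, aligned within 0.08 rad); scraper hanging in both notches of its rest (20 mm along, 8 mm across, 4 mm in height, 0.2 rad aligned, tilt under 0.1 rad); both still and let go (all of step 1 and x of scraper_grip in the frame of rest between -0.02 and 0.02 m and y of scraper_grip in the frame of rest between -0.008 and 0.008 m and z of scraper_grip in the frame of rest between 0.086 and 0.094 m and angle between scraper_grip's own z axis and vertical below 0.1 rad and angle between the x axis of scraper_grip and the x axis of rest, either way round below 0.2 rad and linear speed of scraper below 0.02 m/s and contact force between scraper and the fingers below 0.05 N); the robot touches nothing.
It fails at once if the tip is lifted out of the channel, or dipped in, part way along (tip less than 14 mm above the board over the channel, away from its two ends) (z of scraper_tip in the frame of board between 0.035 and 0.05 m and ((x of scraper_tip in the frame of board between -0.03 and 0.062 m and y of scraper_tip in the frame of board between 0.087 and 0.103 m) or (x of scraper_tip in the frame of board between 0.047 and 0.063 m and y of scraper_tip in the frame of board between -0.103 and 0.103 m) or (x of scraper_tip in the frame of board between -0.05 and 0.062 m and y of scraper_tip in the frame of board between -0.103 and -0.087 m))).
It fails at once if the scraper moves faster than 0.12 m/s while its tip is down in the board's channel (x of scraper_tip in the frame of board between -0.085 and 0.09 m and y of scraper_tip in the frame of board between -0.13 and 0.13 m and z of scraper_tip in the frame of board below 0.032 m and linear speed of scraper above 0.12 m/s).
It fails at once if the rolling pin is dropped: it falls onto the cradle faster than 0.5 m/s (horizontal distance between pin_center and cradle below 0.08 m and z of pin_center in the frame of cradle below 0.085 m and linear speed of pin above 0.5 m/s).
It fails at once if the bottle, jar, tumbler or mill is pushed more than 20 mm or tipped (distance of any of bottle, jar, tumbler, mill from where it was at the start of the episode above 0.02 m or angle between any of bottle, jar, tumbler, mill's own z axis and vertical above 0.3 rad).
It also fails if it takes over 72 s, if anything falls off the work surface, if the arm or the gripper's body presses on something with over 40 N, if the wrist force passes 120 N, or if a joint passes its speed limit or range.

## Working session

There is one attempt and no reset: what is moved stays moved. The work goes in short steps, Python scripts to look and compute and a tool call to move; the robot and the scene stay as the last step left them, time stands still between calls to the robot, and variables do not carry over. Pictures are saved under pics/ and viewed, and the job is handed in when it is done.

Besides the shell and the picture viewer there is one more tool, called after "Emit:" as name(argument=value, ...) on one line, values as JSON. send_rows: Moves the arm, as the interface text tells. Its arguments: {"type":"object","properties":{"rows":{"type":"array"}},"required":["rows"]}

```bash
mkdir -p pics; ls; python3 - <<'E'
from cell import r
import cv2,numpy as np
np.set_printoptions(precision=4,suppress=True)
print(r.state())
for n in("scene","top","wrist"):
    i=r.camera_info(n); print(n,i)
for n in("scene","top"):
    cv2.imwrite(f"pics/{n}0.png",r.read_camera(n))
E
```

```text
pics
{'time': 0.0, 'joint_pos': array([-1.235 ,  0.0533,  1.6143, -0.    ,  1.476 , -0.1191]), 'qvel': array([ 0.0007,  0.0005, -0.0005, -0.0016, -0.    , -0.0001]), 'joint_efforts': array([  0.0013, -39.368 , -37.0176,   0.0001,   0.007 ,   0.    ]), 'eef_pos': array([ 0.2743, -0.5609,  0.2301]), 'ee_rot': array([ 0.8692,  1.3923, -0.8671]), 'contact_force': array([0.532 , 0.7841, 0.0493]), 'torque': array([-0.002 ,  0.0539,  0.0377]), 'width': 0.08554186686327683}
scene {'fovy': 49.62533560194519, 'cx': 282.5076168475014, 'cy': 222.25617450937133, 'D': array([-0.0033,  0.    ,  0.    ,  0.    ,  0.    ]), 'R': array([[-0.2636,  0.9645, -0.0139],
       [ 0.7338,  0.1911, -0.652 ],
       [-0.6262, -0.182 , -0.7581]]), 't': array([ 0.1317, -0.3492,  1.5881])}
top {'fovy': 52.570416073759894, 'cx': 276.53086038945145, 'cy': 212.87558855130774, 'D': array([-0.1044,  0.    ,  0.    ,  0.    ,  0.    ]), 'R': array([[ 0.027 , -0.9995,  0.018 ],
       [-0.9981, -0.0279, -0.0548],
       [ 0.0553, -0.0165, -0.9983]]), 't': array([-0.0199,  0.5694,  1.0512])}
wrist {'fovy': 60.86690289498729, 'cx': 274.14762301308906, 'cy': 204.8342319086151, 'D': array([0.0068, 0.    , 0.    , 0.    , 0.    ]), 'tool_from_camera': array([[-0.0016, -0.2689,  0.9632, -0.1419],
       [-0.0003, -0.9632, -0.2689,  0.0676],
       [ 1.    , -0.0007,  0.0014, -0.0001],
       [ 0.    ,  0.    ,  0.    ,  1.    ]])}
```

View pics/top0.png

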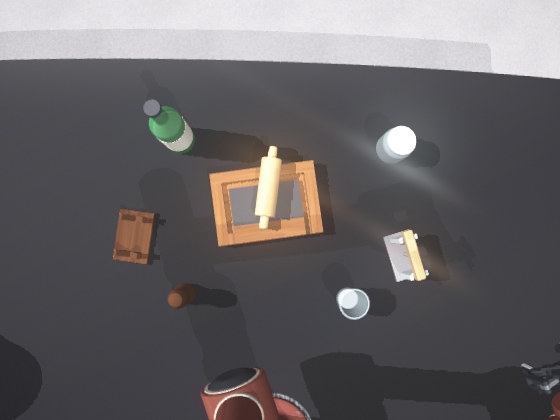

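View pics/scene0.png

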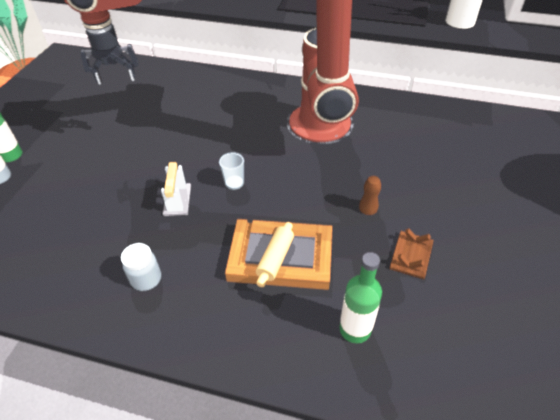

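The top view shows the board at about (267,203) with the pin lying across it, the cradle at (135,237), the rest with scraper at (405,257), the bottle at (175,130), mill at (180,297), tumbler at (352,303) and jar at (397,145). I'll enlarge these to read off corners.

```bash
python3 - <<'E'
import cv2
im=cv2.imread("pics/top0.png"); sc=cv2.imread("pics/scene0.png")
def crop(im,x0,y0,w,h,s,n):
    c=cv2.resize(im[y0:y0+h,x0:x0+w],None,fx=s,fy=s,interpolation=cv2.INTER_CUBIC)
    for x in range(x0-x0%10+10,x0+w,10): 
        cv2.line(c,((x-x0)*s,0),((x-x0)*s,8 if x%50 else 16),(255,255,255),1)
        if x%20==0: cv2.putText(c,str(x),((x-x0)*s-12,20),0,.4,(0,255,255),1)
    for y in range(y0-y0%10+10,y0+h,10):
        cv2.line(c,(0,(y-y0)*s),(8,(y-y0)*s),(255,255,255),1)
        if y%20==0: cv2.putText(c,str(y),(10,(y-y0)*s+4),0,.4,(0,255,255),1)
    cv2.imwrite(n,c)
crop(im,200,140,133,115,6,"pics/c_board.png")
crop(im,105,200,65,70,8,"pics/c_cradle.png")
crop(im,375,220,70,70,8,"pics/c_rest.png")
E
```

```text
(no output)
```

View pics/c_board.png

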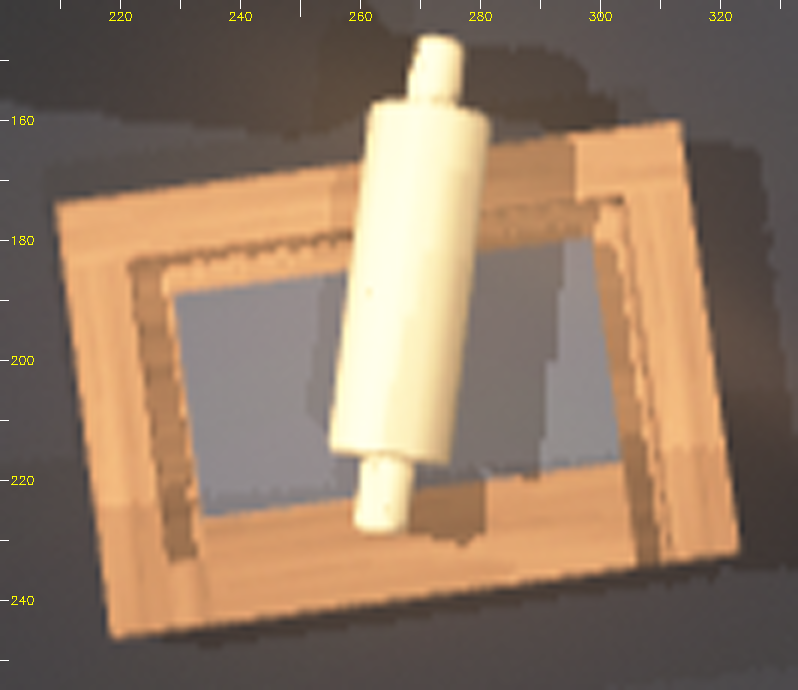

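View pics/c_cradle.png

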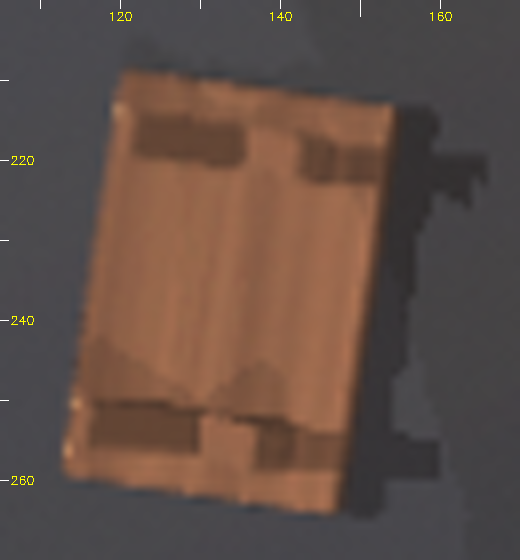

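View pics/c_rest.png

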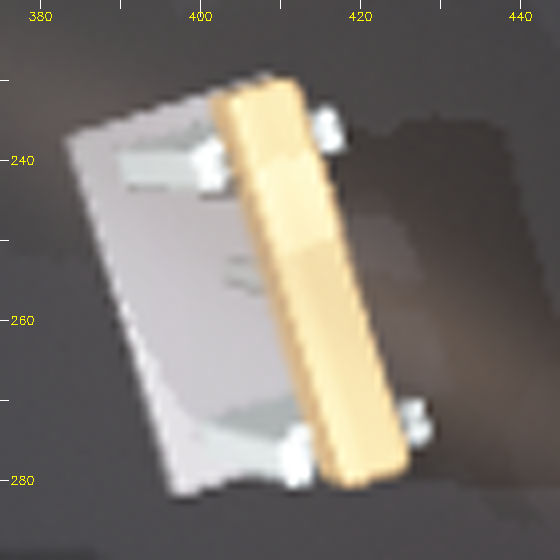

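```bash
cat > h.py <<'E'
import cv2,numpy as np
from scipy.spatial.transform import Rotation as Ro
from scipy.optimize import least_squares
np.set_printoptions(precision=4,suppress=True)
def K(i):
    f=210/np.tan(np.radians(i['fovy'])/2); return np.array([[f,0,i['cx']],[0,f,i['cy']],[0,0,1.]])
def cam(r,name,st=None):
    """returns dict K,D,R,t world->cam"""
    i=r.camera_info(name)
    if name=='wrist':
        st=st or r.state()
        T=np.eye(4);T[:3,:3]=Ro.from_rotvec(st['ee_rot']).as_matrix();T[:3,3]=st['eef_pos']
        M=np.linalg.inv(T@np.array(i['tool_from_camera']));R,t=M[:3,:3],M[:3,3]
    else: R,t=np.array(i['R']),np.array(i['t'])
    return dict(K=K(i),D=np.array(i['D'],float),R=R,t=t)
def proj(c,X):
    return cv2.projectPoints(np.atleast_2d(np.asarray(X,float)),cv2.Rodrigues(c['R'])[0],c['t'],c['K'],c['D'])[0].reshape(-1,2)
def back(c,uv,z):
    p=cv2.undistortPoints(np.atleast_2d(np.asarray(uv,float)).reshape(-1,1,2),c['K'],c['D']).reshape(-1,2)
    d=np.c_[p,np.ones(len(p))]@c['R']; o=-c['R'].T@c['t']
    z=np.broadcast_to(z,len(p)); s=(z-o[2])/d[:,2]
    return o+d*s[:,None]
def place(p,L):  # p=x,y,yaw ; local pts
    c,s=np.cos(p[2]),np.sin(p[2]);L=np.atleast_2d(L)
    return np.c_[p[0]+c*L[:,0]-s*L[:,1],p[1]+s*L[:,0]+c*L[:,1],L[:,2]]
def fit(cs,uvs,Ls,p0):
    """pose (x,y,yaw) from local pts Ls[k] seen at uvs[k] in cams cs[k]"""
    f=lambda p:np.concatenate([(proj(c,place(p,L))-np.asarray(u)).ravel() for c,u,L in zip(cs,uvs,Ls)])
    s=least_squares(f,p0,x_scale=[.01,.01,.05],loss='soft_l1');return s.x,np.sqrt(np.mean(s.fun**2)*1),f(s.x).reshape(-1,2)
def crop(im,x0,y0,w,h,s,n):
    c=cv2.resize(im[y0:y0+h,x0:x0+w],None,fx=s,fy=s,interpolation=cv2.INTER_CUBIC)
    for x in range(x0-x0%10+10,x0+w,10):
        cv2.line(c,((x-x0)*s,0),((x-x0)*s,8),(255,255,255),1)
        if x%20==0: cv2.putText(c,str(x),((x-x0)*s-12,20),0,.4,(0,255,255),1)
    for y in range(y0-y0%10+10,y0+h,10):
        cv2.line(c,(0,(y-y0)*s),(8,(y-y0)*s),(255,255,255),1)
        if y%20==0: cv2.putText(c,str(y),(10,(y-y0)*s+4),0,.4,(0,255,255),1)
    cv2.imwrite(n,c)
def snap(r,n):
    st=r.state(); im=r.read_camera('wrist'); cv2.imwrite(f'pics/{n}.png',im); np.save(f'pics/{n}.npy',np.r_[st['eef_pos'],st['ee_rot']]); return im
def wcam(r,n):
    a=np.load(f'pics/{n}.npy'); return cam(r,'wrist',dict(eef_pos=a[:3],ee_rot=a[3:]))
E
cat > m1.py <<'E'
from h import *
from cell import r
c=cam(r,'top')
def pr(n,uv,L,p0):
    p,e,res=fit([c],[np.array(uv)],[np.array(L)/1000.],p0); print(n,p,np.degrees(p[2]),'rms px',e);print(res.round(1).tolist()); return p
b=np.array([[209.5,173.8],[313.4,160.2],[323,232],[218.7,246.2]])-.42
pr('board',b,[[90,130,36],[90,-130,36],[-90,-130,36],[-90,130,36]],[.6,0,0.1])
cr=np.array([[120,209],[154,213],[147.5,264],[113.3,259.3]])-.44
pr('cradle',cr,[[65,45,12],[65,-45,12],[-65,-45,12],[-65,45,12]],[.5,.3,0])
# handle axis of scraper: top of handle z=102
hd=np.array([[375+217/8,220+97/8],[375+297/8,220+82/8],[375+407/8,220+465/8],[375+325/8,220+485/8]])-.44
pr('handle',hd,[[60,11,102],[60,-11,102],[-60,-11,102],[-60,11,102]],[.5,-.3,0])
print(back(c,hd,.102))
rs=np.array([[383.3,237.2],[397,282]])-.44
pr('rest',rs,[[60,35,10],[-60,35,10]],[.5,-.3,0])
# pin ends: handles axis at z .061
pe=np.array([[200+440/6,140+36/6],[200+380/6,140+530/6]])-.42
w=back(c,pe,.061);print('pin ends',w,'len',np.linalg.norm(w[0]-w[1]),'ctr',w.mean(0), np.degrees(np.arctan2(*(w[0]-w[1])[[1,0]])))
be=np.array([[200+430/6,140+105/6],[200+390/6,140+458/6]])-.42
w=back(c,be,.075);print('barrel',w,'len',np.linalg.norm(w[0]-w[1]),'ctr',w.mean(0))
for n,uv,z in [('bottle',(183,135),0.),('jar',(392,150),0.),('tumbler',(354,305),0),('mill',(180,297),0.)]: print(n,back(c,[uv],z))
E
python3 m1.py
```

```text
board [0.5937 0.0232 0.1603] 9.184193696689603 rms px 0.156349734151207
[[-0.1, 0.0], [-0.1, 0.1], [0.4, 0.0], [-0.2, -0.1]]
cradle [ 0.5017  0.3564 -0.0917] -5.25210310220912 rms px 0.24810193476425316
[[-0.2, -0.3], [0.3, -0.1], [0.2, 0.1], [-0.3, 0.3]]
handle [ 0.4759 -0.3255  0.2998] 17.17526840808177 rms px 0.6836200980236298
[[0.5, -0.3], [-0.8, -1.0], [-0.6, 0.5], [0.9, 0.7]]
[[ 0.5292 -0.2962  0.102 ]
 [ 0.5342 -0.3201  0.102 ]
 [ 0.423  -0.3551  0.102 ]
 [ 0.4168 -0.3305  0.102 ]]
rest [ 0.4714 -0.3285  0.3218] 18.437202873317414 rms px 0.12227505463878716
[[-0.1, -0.2], [0.1, 0.2]]
pin ends [[0.7307 0.0097 0.061 ]
 [0.5302 0.0282 0.061 ]] len 0.20134556030351247 ctr [0.6305 0.0189 0.061 ] -5.25916229032592
barrel [[0.6997 0.013  0.075 ]
 [0.5585 0.0248 0.075 ]] len 0.14170804994636096 ctr [0.6291 0.0189 0.075 ]
bottle [[0.7654 0.2427 0.    ]]
jar [[ 0.7432 -0.3011  0.    ]]
tumbler [[ 0.3413 -0.2081  0.    ]]
mill [[0.3504 0.2342 0.    ]]
```

```bash
cat >> h.py <<'E'
def tgt(r,pos,jaw_deg,verbose=True):
    """print total shift (cm, current tool axes) and turn about tool axes to reach pos with tool down, jaw axis (tool z) at world heading jaw_deg (mod 180)"""
    st=r.state();R=Ro.from_rotvec(st['ee_rot']).as_matrix()
    best=None
    for k in(0,180):
        a=np.radians(jaw_deg+k);z=np.array([np.cos(a),np.sin(a),0]);x=np.array([0,0,-1.]);y=np.cross(z,x)
        Rt=np.c_[x,y,z]; v=Ro.from_matrix(R.T@Rt).as_rotvec()
        if best is None or np.linalg.norm(v)<np.linalg.norm(best): best=v
    d=R.T@(np.array(pos)-st['eef_pos'])*100
    print('t',st['time'],'pos',st['eef_pos'],'jaw heading',np.degrees(np.arctan2(R[1,2],R[0,2])).round(2),'tilt',np.degrees(np.arccos(-R[2,0])).round(2))
    print('d cm',d.round(3),'turn rad',best.round(4),'q6',st['joint_pos'][5].round(2),'w',round(st['width'],4),'F',st['contact_force'].round(2))
    print('tool y in world',R[:,1].round(3),'tool z',R[:,2].round(3))
    return d,best
E
python3 - <<'E'
from h import *
from cell import r
tgt(r,[.6305,.0189,.23],84.74)
E
```

```text
t 0.1 pos [ 0.2743 -0.5609  0.2302] jaw heading -63.94 tilt 0.11
d cm [  0.098  57.466 -36.443] turn rad [ 0.5466 -0.0019  0.0003] q6 -0.12 w 0.0851 F [-0.88 -0.12 -0.18]
tool y in world [0.898 0.439 0.   ] tool z [ 0.439 -0.898 -0.002]
```

Emit:
send_rows(rows=[{"dx":-0.4,"dy":5.5,"dz":-2.9,"jaw":0},{"dx":-0.4,"dy":5.5,"dz":-2.9,"jaw":0},{"dx":-0.4,"dy":5.5,"dz":-2.9,"ax":0.07,"jaw":0},{"dx":-0.4,"dy":5.5,"dz":-2.9,"ax":0.07,"jaw":0},{"dx":-0.4,"dy":5.5,"dz":-2.9,"jaw":0}])

```text
invalid input
```

```bash
python3 - <<'E'
from h import *
from cell import r
r.read_camera('top')
r.read_camera('top')
print(r.state()['qvel'])
im=snap(r,'w1'); tgt(r,[.6305,.0189,.26],84.74)
E
```

```text
[-0.0006 -0.0014 -0.004   0.0014 -0.0014 -0.0007]
t 0.25 pos [ 0.2744 -0.5612  0.2307] jaw heading -63.94 tilt 0.06
d cm [ -2.884  57.468 -36.473] turn rad [ 0.5466 -0.001   0.0001] q6 -0.12 w 0.0855 F [ 1.32 -0.03  0.87]
tool y in world [0.898 0.439 0.   ] tool z [ 0.439 -0.898 -0.001]
```

View pics/w1.png

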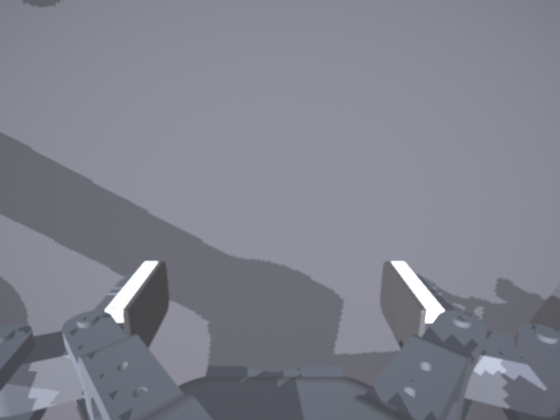

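The move was refused, so the arm hasn't moved. The wrist view shows only the fingers at left and right, with empty worktop between. I'll retry with every key given.

Emit:
send_rows(rows=[{"dx":-0.4,"dy":5.5,"dz":-2.9,"ax":0.0,"ay":0.0,"az":0.0,"jaw":0.0},{"dx":-0.4,"dy":5.5,"dz":-2.9,"ax":0.0,"ay":0.0,"az":0.0,"jaw":0.0},{"dx":-0.4,"dy":5.5,"dz":-2.9,"ax":0.07,"ay":0.0,"az":0.0,"jaw":0.0},{"dx":-0.4,"dy":5.5,"dz":-2.9,"ax":0.07,"ay":0.0,"az":0.0,"jaw":0.0},{"dx":-0.4,"dy":5.5,"dz":-2.9,"ax":0.0,"ay":0.0,"az":0.0,"jaw":0.0}])

```text
time: 0.88
eef_pos: [0.4689, -0.3169, 0.2516]
ee_rot: [0.975, 1.341, -0.975]
contact_force: [0.8, -0.6, 1.0]
width: 0.0855
```

```bash
python3 - <<'E'
from h import *
from cell import r
print(r.state()['time'],r.state()['qvel'],r.state()['eef_pos'])
r.read_camera('top')
r.read_camera('top')
print(r.state()['qvel'])
im=snap(r,'w2'); tgt(r,[.6305,.0189,.26],84.74)
E
```

```text
0.875 [ 0.8936  0.142  -0.1852 -0.0009  0.0392  0.8691] [ 0.4689 -0.3169  0.2516]
[-0.0808  0.004   0.0107 -0.0627 -0.0023 -0.0527]
t 1.025 pos [ 0.4695 -0.3166  0.2516] jaw heading -71.68 tilt 0.03
d cm [ -0.848  25.83  -26.79 ] turn rad [ 0.4116  0.0003 -0.0003] q6 0.53 w 0.0855 F [-0.14 -0.48 -0.53]
tool y in world [0.949 0.314 0.   ] tool z [ 0.314 -0.949  0.   ]
```

View pics/w2.png

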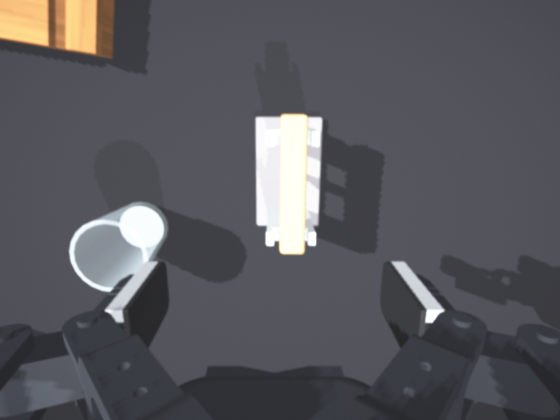

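The wrist view shows the rest at (290,170), with the handle spanning about (293,115)–(293,254), the tumbler at (120,240) and the board corner at upper left. I'll enlarge it to refine.

```bash
python3 - <<'E'
from h import *
im=cv2.imread('pics/w2.png'); crop(im,240,100,100,160,5,'pics/c_w2.png')
E
```

```text
(no output)
```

View pics/c_w2.png

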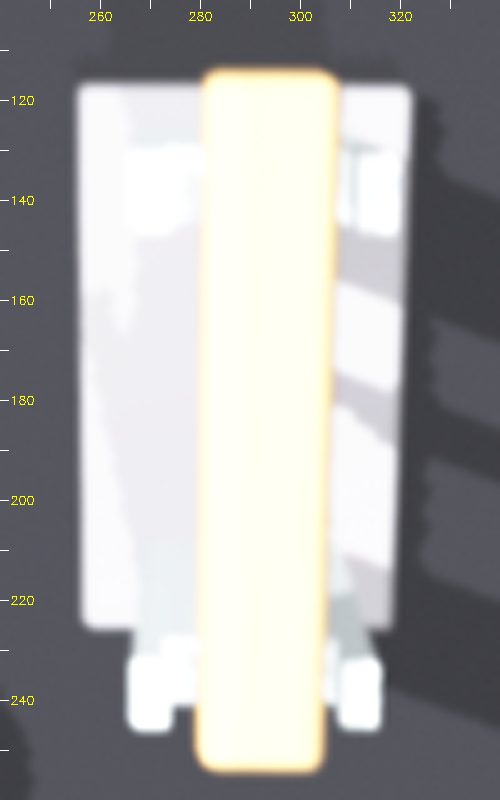

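```bash
python3 - <<'E'
from h import *
from cell import r
c=wcam(r,'w2')
b=np.array([[255.6,116.5],[322.5,116.5],[318.5,225.5],[256.5,225.5]])-.4
h=np.array([[280.3,113.5],[308.2,114],[304.9,254.5],[279,254.5]])-.4
L=lambda a,b,z:np.array([[a,b,z],[a,-b,z],[-a,-b,z],[-a,b,z]])
p,e,res=fit([c],[b],[L(.06,.035,.01)],[.47,-.33,.3]);print('rest',p,np.degrees(p[2]),e,res.round(1).tolist())
p,e,res=fit([c],[h],[L(.06,.011,.102)],[.47,-.33,.3]);print('handle',p,np.degrees(p[2]),e,res.round(1).tolist())
print(back(c,h,.102))
E
```

```text
rest [ 0.4733 -0.3301  0.3187] 18.262541347039438 0.1253396708404197 [[-0.2, -0.2], [0.1, 0.0], [-0.0, 0.2], [0.1, 0.0]]
handle [ 0.4776 -0.3291  0.3192] 18.286979484537646 0.26244354158018657 [[0.1, 0.3], [-0.0, -0.2], [-0.5, -0.1], [0.4, -0.1]]
[[ 0.5313 -0.2997  0.102 ]
 [ 0.5379 -0.3208  0.102 ]
 [ 0.4242 -0.3588  0.102 ]
 [ 0.417  -0.3372  0.102 ]]
```

Emit:
send_rows(rows=[{"dx":-0.2,"dy":4.2,"dz":-4.5,"ax":0.0,"ay":0.0,"az":0.0,"jaw":0.0},{"dx":-0.2,"dy":4.2,"dz":-4.5,"ax":0.0,"ay":0.0,"az":0.0,"jaw":0.0},{"dx":-0.2,"dy":4.2,"dz":-4.5,"ax":0.0,"ay":0.0,"az":0.0,"jaw":0.0},{"dx":-0.2,"dy":4.2,"dz":-4.5,"ax":0.0,"ay":0.0,"az":0.0,"jaw":0.0},{"dx":0.0,"dy":4.2,"dz":-4.5,"ax":0.0,"ay":0.0,"az":0.0,"jaw":0.0}])

```text
time: 1.65
eef_pos: [0.5984, -0.0396, 0.2594]
ee_rot: [0.975, 1.34, -0.976]
contact_force: [-0.2, -0.9, -0.3]
width: 0.0854
```

Emit:
send_rows(rows=[{"dx":0.0,"dy":4.0,"dz":-4.3,"ax":0.0,"ay":0.0,"az":0.0,"jaw":0.0},{"dx":0.0,"dy":0.0,"dz":0.0,"ax":0.14,"ay":0.0,"az":0.0,"jaw":0.0},{"dx":0.0,"dy":0.0,"dz":0.0,"ax":0.14,"ay":0.0,"az":0.0,"jaw":0.0},{"dx":0.0,"dy":0.0,"dz":0.0,"ax":0.13,"ay":0.0,"az":0.0,"jaw":0.0},{"dx":0.0,"dy":0.0,"dz":0.0,"ax":0.0,"ay":0.0,"az":0.0,"jaw":0.0}])

```text
time: 2.28
eef_pos: [0.6225, 0.0121, 0.2589]
ee_rot: [1.278, 1.163, -1.28]
contact_force: [0.5, 0.0, -0.5]
width: 0.085
```

```bash
python3 - <<'E'
from h import *
from cell import r
print(r.state()['time'],r.state()['qvel'],r.state()['eef_pos'])
im=snap(r,'w3'); tgt(r,[.6305,.0189,.26],84.74)
crop(im,90,0,400,300,2,'pics/c_w3.png')
E
```

```text
2.275 [ 0.0034 -0.0008  0.0004  0.0022  0.0003 -0.0323] [0.6225 0.0121 0.2589]
t 2.325 pos [0.6226 0.0123 0.259 ] jaw heading -95.42 tilt 0.03
d cm [-0.103  0.726 -0.732] turn rad [-0.0027  0.0003  0.0005] q6 1.57 w 0.0851 F [0.12 0.62 0.32]
tool y in world [ 0.996 -0.094 -0.001] tool z [-0.094 -0.996  0.   ]
```

View pics/w3.png

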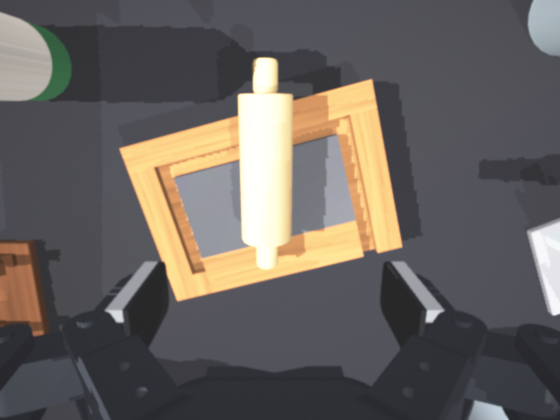

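View pics/c_w3.png

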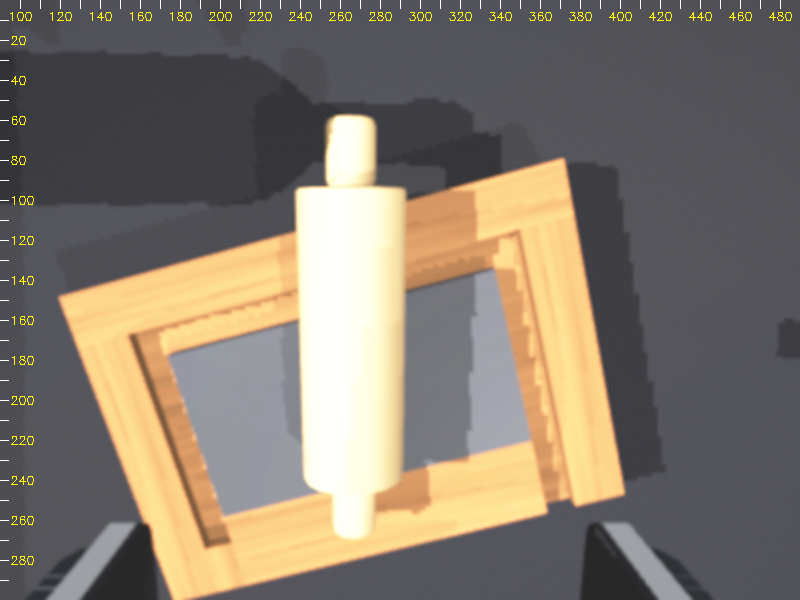

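```bash
python3 - <<'E'
from h import *
from cell import r
c=wcam(r,'w3')
b=np.array([[119.5,148.5],[372.5,79],[402.5,247.5],[177.5,300.5]])-.25
L=lambda a,b,z:np.array([[a,b,z],[a,-b,z],[-a,-b,z],[-a,b,z]])
p,e,res=fit([c],[b],[L(.09,.13,.036)],[.59,.02,.16]);print('board',p,np.degrees(p[2]),e,res.round(1).tolist())
np.save('board.npy',p)
# pin silhouettes: barrel end rims + handle ends
def cyl(p,rad,x):  # tangent points both sides seen from camera
    a=np.array([np.cos(p[2]),np.sin(p[2]),0]);o=-c['R'].T@c['t']
    P=np.array([p[0],p[1],.061])+a*x
    v=o-P; v-=a*(v@a); d=np.linalg.norm(v); v/=d; n=np.cross(a,v)
    s=rad/d; t=[P+rad*(s*v+k*np.sqrt(1-s*s)*n) for k in(1,-1)]
    return proj(c,t)
def f(p):
    out=[]
    for rad,x,l,rr,v in [(.025,.05,238.6,292.4,None),(.025,-.05,241,291.2,None),(.011,.085,253.6,278,None),(.011,-.085,256.5,278,None)]:
        u=cyl(p,rad,x)[:,0]; out+=[u.min()-(l-.25),u.max()-(rr-.25)]
    return np.array(out)
# along-axis from ends
w=back(c,np.array([[267,57.5],[267,269]])-.25,[.061,.061])
print(w,np.linalg.norm(w[0]-w[1]),w.mean(0))
xm=w[:,0].mean()
s=least_squares(lambda q:f([xm,q[0],q[1]]),[.019,-.09]);print('pin',xm,s.x,np.degrees(s.x[1]),s.fun.round(1))
tgt(r,[xm,s.x[0],.042],90+np.degrees(s.x[1]))
E
```

```text
board [0.5952 0.0224 0.1617] 9.265113434448173 0.32278213057765565 [[-0.1, -0.3], [0.1, 0.0], [0.1, -0.2], [-0.2, 0.8]]
[[0.7309 0.0077 0.061 ]
 [0.5277 0.0283 0.061 ]] 0.20430446327006366 [0.6293 0.018  0.061 ]
pin 0.6293038561570368 [ 0.0187 -0.0944] -5.410450916297367 [ 0.   0.5  0.5  0.4 -0.4 -0.2 -0.4 -0.4]
t 2.325 pos [0.6226 0.0123 0.259 ] jaw heading -95.42 tilt 0.03
d cm [21.697  0.62  -0.712] turn rad [-0.0001  0.0003  0.0005] q6 1.57 w 0.0851 F [0.12 0.62 0.32]
tool y in world [ 0.996 -0.094 -0.001] tool z [-0.094 -0.996  0.   ]
```

Both cameras agree on the pin to about 1 mm. I'm going down on it now.

Emit:
send_rows(rows=[{"dx":4.0,"dy":0.6,"dz":-0.7,"ax":0.0,"ay":0.0,"az":0.0,"jaw":0.0},{"dx":5.0,"dy":0.0,"dz":0.0,"ax":0.0,"ay":0.0,"az":0.0,"jaw":0.0},{"dx":5.0,"dy":0.0,"dz":0.0,"ax":0.0,"ay":0.0,"az":0.0,"jaw":0.0},{"dx":5.0,"dy":0.0,"dz":0.0,"ax":0.0,"ay":0.0,"az":0.0,"jaw":0.0},{"dx":2.6,"dy":0.0,"dz":0.0,"ax":0.0,"ay":0.0,"az":0.0,"jaw":0.0}])

```text
time: 2.95
eef_pos: [0.627, 0.0194, 0.0394]
ee_rot: [1.276, 1.167, -1.282]
contact_force: [0.5, -0.2, 0.8]
width: 0.0853
```

Emit:
send_rows(rows=[{"dx":0.0,"dy":0.0,"dz":0.0,"ax":0.0,"ay":0.0,"az":0.0,"jaw":0.4},{"dx":0.0,"dy":0.0,"dz":0.0,"ax":0.0,"ay":0.0,"az":0.0,"jaw":1.0},{"dx":0.0,"dy":0.0,"dz":0.0,"ax":0.0,"ay":0.0,"az":0.0,"jaw":1.0},{"dx":0.0,"dy":0.0,"dz":0.0,"ax":0.0,"ay":0.0,"az":0.0,"jaw":1.0},{"dx":0.0,"dy":0.0,"dz":0.0,"ax":0.0,"ay":0.0,"az":0.0,"jaw":1.0}])

```text
time: 3.58
eef_pos: [0.6309, 0.0196, 0.0456]
ee_rot: [1.28, 1.16, -1.276]
contact_force: [-0.6, -1.2, 5.9]
width: 0.0485
```

Emit:
send_rows(rows=[{"dx":-1.0,"dy":0.0,"dz":0.0,"ax":0.0,"ay":0.0,"az":0.0,"jaw":1.0},{"dx":-2.0,"dy":0.0,"dz":0.0,"ax":0.0,"ay":0.0,"az":0.0,"jaw":1.0},{"dx":-3.0,"dy":0.0,"dz":0.0,"ax":0.0,"ay":0.0,"az":0.0,"jaw":1.0},{"dx":-3.0,"dy":0.0,"dz":0.0,"ax":0.0,"ay":0.0,"az":0.0,"jaw":1.0},{"dx":-1.0,"dy":0.0,"dz":0.0,"ax":0.0,"ay":0.0,"az":0.0,"jaw":1.0}])

```text
time: 4.2
eef_pos: [0.6307, 0.02, 0.1467]
ee_rot: [1.281, 1.159, -1.275]
contact_force: [-0.1, -0.4, -3.4]
width: 0.0484
```

```bash
python3 - <<'E'
from h import *
from cell import r
im=snap(r,'w4'); tgt(r,[.5017,.3564,.15],84.74)
E
```

```text
t 4.25 pos [0.6307 0.02   0.1468] jaw heading -95.45 tilt 0.26
d cm [ -0.39  -16.033 -32.268] turn rad [-0.0032 -0.0001 -0.0046] q6 1.58 w 0.0481 F [ 0.24  0.38 -2.31]
tool y in world [ 0.995 -0.095  0.005] tool z [-0.095 -0.995 -0.   ]
```

View pics/w4.png

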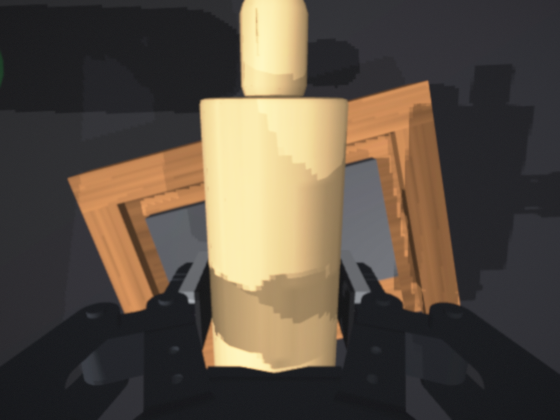

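The pin is held level between the pads. I'll carry it part-way and look at the cradle from there.

Emit:
send_rows(rows=[{"dx":-1.5,"dy":-1.5,"dz":-2.4,"ax":0.0,"ay":0.0,"az":0.0,"jaw":1.0},{"dx":-1.0,"dy":-3.6,"dz":-4.8,"ax":0.0,"ay":0.0,"az":0.0,"jaw":1.0},{"dx":-0.5,"dy":-3.6,"dz":-4.8,"ax":0.0,"ay":0.0,"az":0.0,"jaw":1.0},{"dx":0.0,"dy":-2.6,"dz":-4.8,"ax":0.0,"ay":0.0,"az":0.0,"jaw":1.0},{"dx":0.0,"dy":-0.6,"dz":-1.6,"ax":0.0,"ay":0.0,"az":0.0,"jaw":1.0}])

```text
time: 4.88
eef_pos: [0.526, 0.2166, 0.1719]
ee_rot: [1.275, 1.166, -1.279]
contact_force: [0.6, -0.3, -3.1]
width: 0.0484
```

```bash
python3 - <<'E'
from h import *
from cell import r
r.read_camera('top')
im=snap(r,'w5'); tgt(r,[.5027,.3556,.17],84.74)
crop(im,0,100,220,200,3,'pics/c_w5.png')
E
```

```text
t 4.975 pos [0.5272 0.2157 0.1721] jaw heading -95.3 tilt 0.11
d cm [  0.205  -3.728 -13.708] turn rad [-0.0007  0.0007  0.0018] q6 1.92 w 0.0484 F [ 0.04 -0.43 -2.83]
tool y in world [ 0.996 -0.092 -0.002] tool z [-0.092 -0.996  0.001]
```

View pics/w5.png

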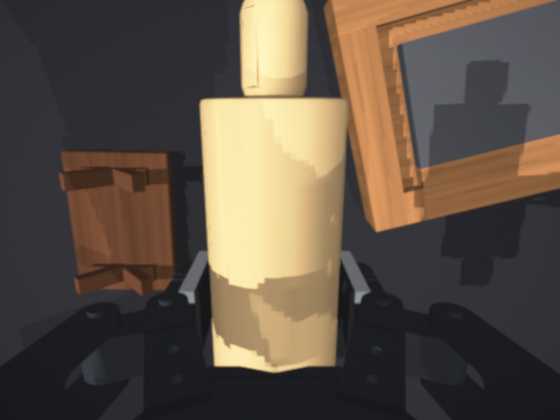

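View pics/c_w5.png

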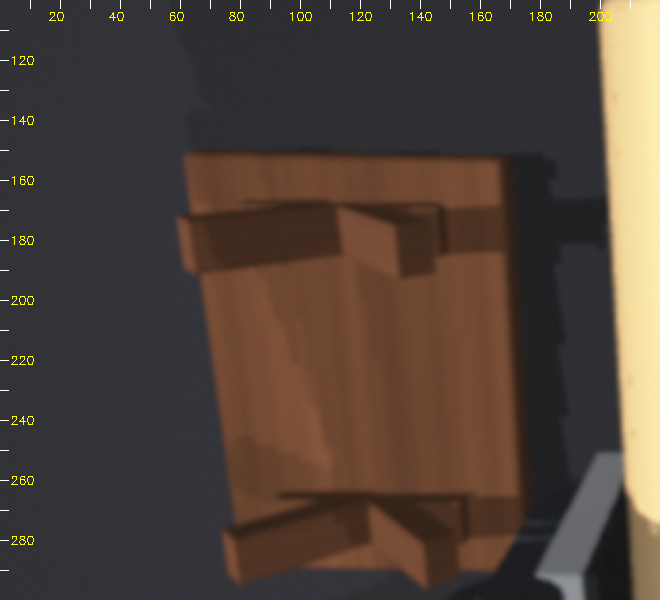

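```bash
python3 - <<'E'
from h import *
from cell import r
c=wcam(r,'w5'); ct=cam(r,'top')
b=np.array([[61.3,151.3],[167,152.5],[175.7,290.2],[80.7,290]])-.33
L=lambda a,b,z:np.array([[a,b,z],[a,-b,z],[-a,-b,z],[-a,b,z]])
cr=np.array([[120,209],[154,213],[147.5,264],[113.3,259.3]])-.44
p,e,res=fit([c],[b],[L(.065,.045,.012)],[.50,.35,-.09]);print('cradle',p,np.degrees(p[2]),e,res.round(1).tolist())
bb=np.array([[376.5,231]]) 
print(back(c,bb,.036), place(np.load('board.npy'),[[-.09,.13,.036]]))
# pin: predicted far barrel rim top in tool frame vs tilt
tgt(r,[p[0],p[1],.17],90+np.degrees(p[2]))
# pin center offset from far rim, top
for h in (.0154,.019,.023):
    w=back(c,[[274.5,97]],r.state()['eef_pos'][2]+h+.025); R=Ro.from_rotvec(r.state()['ee_rot']).as_matrix()
    print(h,(R.T@(w[0]-r.state()['eef_pos']))*100)
E
```

```text
cradle [ 0.5037  0.3555 -0.1065] -6.101436509828455 0.7584977049195026 [[-1.4, -0.5], [0.5, -0.1], [1.0, 1.0], [-0.3, 0.1]]
[[0.4861 0.136  0.036 ]] [[0.4855 0.1362 0.036 ]]
t 4.975 pos [0.5272 0.2157 0.1721] jaw heading -95.3 tilt 0.11
d cm [  0.205  -3.624 -13.711] turn rad [0.014  0.0007 0.0018] q6 1.92 w 0.0484 F [ 0.04 -0.43 -2.83]
tool y in world [ 0.996 -0.092 -0.002] tool z [-0.092 -0.996  0.001]
0.0154 [-4.0527  6.8764 -0.1109]
0.019 [-4.4127  6.8691 -0.1109]
0.023 [-4.8127  6.8609 -0.111 ]
```

Emit:
send_rows(rows=[{"dx":0.0,"dy":-0.8,"dz":-3.0,"ax":0.0,"ay":0.0,"az":0.0,"jaw":1.0},{"dx":0.0,"dy":-1.4,"dz":-5.2,"ax":0.0,"ay":0.0,"az":0.0,"jaw":1.0},{"dx":0.0,"dy":-1.2,"dz":-4.5,"ax":0.0,"ay":0.0,"az":0.0,"jaw":1.0},{"dx":1.0,"dy":-0.15,"dz":-1.0,"ax":0.0,"ay":0.0,"az":0.0,"jaw":1.0},{"dx":3.0,"dy":0.0,"dz":0.0,"ax":0.0,"ay":0.0,"az":0.0,"jaw":1.0}])

```text
time: 5.6
eef_pos: [0.508, 0.3544, 0.1342]
ee_rot: [1.281, 1.161, -1.276]
contact_force: [0.9, 0.1, -4.2]
width: 0.0484
```

```bash
python3 - <<'E'
from h import *
from cell import r
sc=r.read_camera('scene'); crop(sc,340,170,140,150,4,'pics/s1.png')
tgt(r,[.503,.3555,.041],84.4)
E
```

```text
t 5.65 pos [0.5047 0.3519 0.1274] jaw heading -95.5 tilt 0.41
d cm [ 8.642 -0.158 -0.382] turn rad [0.0018 0.0048 0.0053] q6 2.16 w 0.0484 F [-2.44 -1.37 -7.8 ]
tool y in world [ 0.995 -0.096 -0.005] tool z [-0.096 -0.995  0.005]
```

View pics/s1.png

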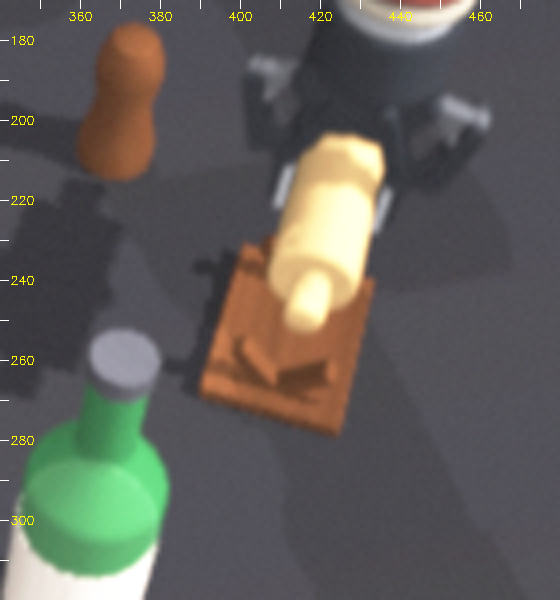

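The scene view shows the pin aligned over the cradle, with its near handle at about (417,248). Going down in stages.

Emit:
send_rows(rows=[{"dx":2.5,"dy":-0.1,"dz":0.0,"ax":0.0,"ay":0.0,"az":0.0,"jaw":1.0},{"dx":2.0,"dy":0.0,"dz":0.0,"ax":0.0,"ay":0.0,"az":0.0,"jaw":1.0},{"dx":1.0,"dy":0.0,"dz":0.0,"ax":0.0,"ay":0.0,"az":0.0,"jaw":1.0},{"dx":0.0,"dy":0.0,"dz":0.0,"ax":0.0,"ay":0.0,"az":0.0,"jaw":1.0}])

```text
time: 6.15
eef_pos: [0.5048, 0.3535, 0.0773]
ee_rot: [1.278, 1.163, -1.281]
contact_force: [0.6, -0.1, -3.2]
width: 0.048
```

```bash
python3 - <<'E'
from h import *
from cell import r
tgt(r,[.503,.3555,.038],84.4)
sc=r.read_camera('scene'); crop(sc,370,170,110,130,5,'pics/s2.png')
tgt(r,[.503,.3555,.038],84.4)
E
```

```text
t 6.15 pos [0.5048 0.3535 0.0773] jaw heading -95.49 tilt 0.12
d cm [ 3.93  -0.186 -0.182] turn rad [0.0019 0.0012 0.0016] q6 2.16 w 0.048 F [ 0.57 -0.09 -3.2 ]
tool y in world [ 0.995 -0.096 -0.002] tool z [-0.096 -0.995  0.001]
t 6.2 pos [0.5053 0.3541 0.0784] jaw heading -95.48 tilt 0.01
d cm [ 4.044 -0.248 -0.122] turn rad [ 0.0022  0.0001 -0.    ] q6 2.16 w 0.0482 F [ 0.63  0.28 -3.24]
tool y in world [ 0.995 -0.095  0.   ] tool z [-0.095 -0.995  0.   ]
```

View pics/s2.png

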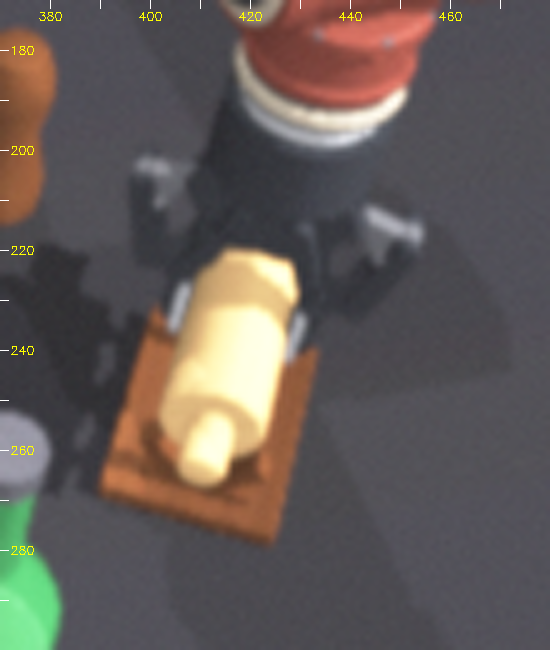

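Emit:
send_rows(rows=[{"dx":1.5,"dy":-0.1,"dz":-0.1,"ax":0.0,"ay":0.0,"az":0.0,"jaw":1.0},{"dx":1.5,"dy":0.0,"dz":0.0,"ax":0.0,"ay":0.0,"az":0.0,"jaw":1.0},{"dx":0.5,"dy":0.0,"dz":0.0,"ax":0.0,"ay":0.0,"az":0.0,"jaw":1.0},{"dx":0.0,"dy":0.0,"dz":0.0,"ax":0.0,"ay":0.0,"az":0.0,"jaw":1.0},{"dx":0.1,"dy":0.0,"dz":0.0,"ax":0.0,"ay":0.0,"az":0.0,"jaw":1.0}])

```text
time: 6.82
eef_pos: [0.5045, 0.3556, 0.0428]
ee_rot: [1.28, 1.162, -1.278]
contact_force: [-0.3, 0.1, -2.0]
width: 0.0485
```

Emit:
send_rows(rows=[{"dx":0.1,"dy":0.0,"dz":0.0,"ax":0.0,"ay":0.0,"az":0.0,"jaw":1.0},{"dx":0.1,"dy":0.0,"dz":0.0,"ax":0.0,"ay":0.0,"az":0.0,"jaw":1.0}])

```text
time: 7.08
eef_pos: [0.5044, 0.3555, 0.0406]
ee_rot: [1.28, 1.163, -1.278]
contact_force: [-0.8, 1.1, -3.4]
width: 0.0486
```

Emit:
send_rows(rows=[{"dx":0.1,"dy":0.0,"dz":0.0,"ax":0.0,"ay":0.0,"az":0.0,"jaw":1.0},{"dx":0.1,"dy":0.0,"dz":0.0,"ax":0.0,"ay":0.0,"az":0.0,"jaw":1.0}])

```text
time: 7.32
eef_pos: [0.5047, 0.356, 0.0393]
ee_rot: [1.281, 1.163, -1.278]
contact_force: [-0.5, 1.7, 2.1]
width: 0.048
```

Emit:
send_rows(rows=[{"dx":0.1,"dy":0.0,"dz":0.0,"ax":0.0,"ay":0.0,"az":0.0,"jaw":1.0},{"dx":0.0,"dy":0.0,"dz":0.0,"ax":0.0,"ay":0.0,"az":0.0,"jaw":1.0}])

```text
time: 7.58
eef_pos: [0.505, 0.3564, 0.0388]
ee_rot: [1.282, 1.163, -1.277]
contact_force: [-1.0, 3.9, 5.2]
width: 0.0483
```

Contact felt: the vertical force rose from −3 to +5 N with a light sideways push. Releasing now.

Emit:
send_rows(rows=[{"dx":0.0,"dy":0.0,"dz":-0.1,"ax":0.0,"ay":0.0,"az":0.0,"jaw":0.4},{"dx":0.0,"dy":0.0,"dz":0.0,"ax":0.0,"ay":0.0,"az":0.0,"jaw":0.3},{"dx":0.0,"dy":0.0,"dz":0.0,"ax":0.0,"ay":0.0,"az":0.0,"jaw":0.0},{"dx":0.0,"dy":0.0,"dz":0.0,"ax":0.0,"ay":0.0,"az":0.0,"jaw":0.0},{"dx":0.0,"dy":0.0,"dz":0.0,"ax":0.0,"ay":0.0,"az":0.0,"jaw":0.0}])

```text
time: 8.2
eef_pos: [0.5042, 0.3562, 0.0371]
ee_rot: [1.279, 1.163, -1.279]
contact_force: [0.9, 0.7, -0.7]
width: 0.0859
```

```bash
python3 - <<'E'
from h import *
from cell import r
tgt(r,[.503,.3555,.16],84.4)
im=snap(r,'w6')
E
```

```text
t 8.2 pos [0.5042 0.3562 0.0371] jaw heading -95.46 tilt 0.03
d cm [-12.289  -0.114   0.081] turn rad [0.0025 0.0004 0.0002] q6 2.16 w 0.0859 F [ 0.89  0.67 -0.72]
tool y in world [ 0.995 -0.095 -0.   ] tool z [-0.095 -0.995  0.   ]
```

View pics/w6.png

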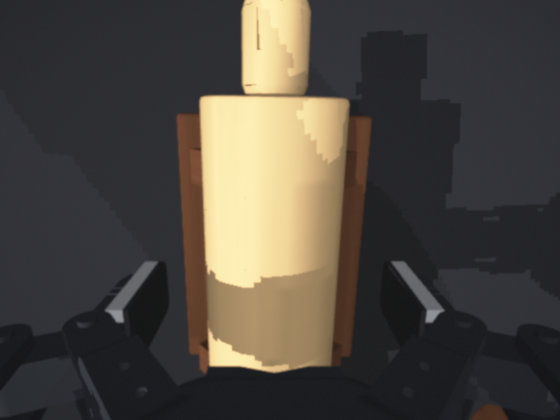

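The pin sits symmetrically in the cradle and the fingers are clear of it. I'll lift straight up.

Emit:
send_rows(rows=[{"dx":-2.0,"dy":0.0,"dz":0.0,"ax":0.0,"ay":0.0,"az":0.0,"jaw":0.0},{"dx":-5.0,"dy":0.0,"dz":0.0,"ax":0.0,"ay":0.0,"az":0.0,"jaw":0.0},{"dx":-6.0,"dy":0.0,"dz":0.0,"ax":0.0,"ay":0.0,"az":0.0,"jaw":0.0},{"dx":-6.0,"dy":0.0,"dz":0.0,"ax":0.0,"ay":0.0,"az":0.0,"jaw":0.0},{"dx":-2.0,"dy":0.0,"dz":0.0,"ax":0.0,"ay":0.0,"az":0.0,"jaw":0.0}])

```text
time: 8.88
eef_pos: [0.5062, 0.3575, 0.2551]
ee_rot: [1.287, 1.16, -1.269]
contact_force: [-0.8, 0.6, 0.6]
width: 0.0853
```

```bash
python3 - <<'E'
from h import *
from cell import r
r.read_camera('scene')
im=snap(r,'w7'); crop(im,150,20,240,270,2,'pics/c_w7.png')
tgt(r,[.595,.022,.25],84.4)
E
```

```text
t 8.975 pos [0.5057 0.3572 0.2522] jaw heading -95.45 tilt 0.44
d cm [ 0.156 12.072 32.519] turn rad [ 0.0026 -0.0042 -0.0063] q6 2.16 w 0.0853 F [ 1.06  0.87 -0.05]
tool y in world [ 0.995 -0.095  0.006] tool z [-0.095 -0.995 -0.004]
```

View pics/c_w7.png

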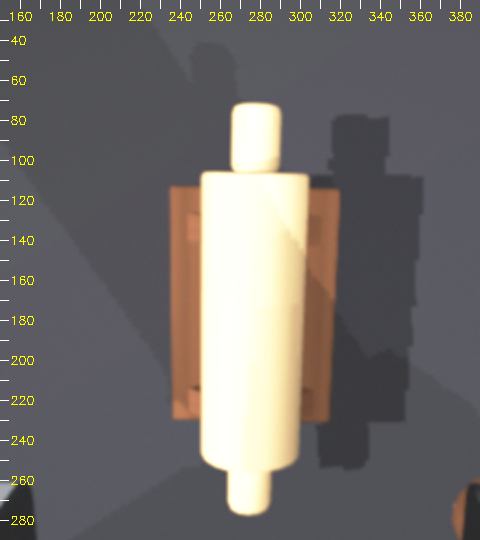

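```bash
python3 - <<'E'
from h import *
from cell import r
c=wcam(r,'w7')
b=np.array([[235,113],[319.8,114.5],[314.5,230.5],[236.5,229]])-.25
L=lambda a,b,z:np.array([[a,b,z],[a,-b,z],[-a,-b,z],[-a,b,z]])
p,e,res=fit([c],[b],[L(.065,.045,.012)],[.50,.35,-.09]);print('cradle',p,np.degrees(p[2]),e,res.round(1).tolist())
w=back(c,np.array([[278,70.5],[274.,277.5]])-.25,.053);print(w,np.linalg.norm(w[0]-w[1]))
m=w.mean(0);q=place([0,0,-p[2]],[m-np.r_[p[:2],0]]);print('pin in cradle mm',q*1000, np.degrees(np.arctan2(*(w[0]-w[1])[[1,0]])))
E
```

```text
cradle [ 0.5037  0.3566 -0.1108] -6.348007399806647 0.7301367818742375 [[-0.6, -0.6], [0.7, -0.8], [0.4, 0.9], [-0.5, 1.1]]
[[0.6059 0.3455 0.053 ]
 [0.4015 0.3688 0.053 ]] 0.2057321336351979
pin in cradle mm [[-0.0836  0.5331 53.    ]] -6.490218589990276
```

Pin is centred within 1 mm in its cradle. Next I'll look at the uncovered board on the way to the rest.

Emit:
send_rows(rows=[{"dx":0.0,"dy":2.0,"dz":5.8,"ax":0.0,"ay":0.0,"az":0.0,"jaw":0.0},{"dx":0.0,"dy":2.0,"dz":5.8,"ax":0.0,"ay":0.0,"az":0.0,"jaw":0.0},{"dx":0.0,"dy":2.0,"dz":5.8,"ax":0.0,"ay":0.0,"az":0.0,"jaw":0.0},{"dx":0.0,"dy":2.0,"dz":5.8,"ax":0.0,"ay":0.0,"az":0.0,"jaw":0.0},{"dx":0.0,"dy":2.0,"dz":5.8,"ax":0.0,"ay":0.0,"az":0.0,"jaw":0.0}])

```text
time: 9.6
eef_pos: [0.5751, 0.0563, 0.2443]
ee_rot: [1.277, 1.166, -1.282]
contact_force: [-0.3, 0.7, 0.3]
width: 0.0852
```

Emit:
send_rows(rows=[{"dx":0.0,"dy":0.5,"dz":3.0,"ax":0.0,"ay":0.0,"az":0.0,"jaw":0.0},{"dx":0.0,"dy":0.0,"dz":0.0,"ax":0.0,"ay":0.0,"az":0.0,"jaw":0.0},{"dx":0.0,"dy":0.0,"dz":0.0,"ax":0.0,"ay":0.0,"az":0.0,"jaw":0.0}])

```text
time: 9.98
eef_pos: [0.5775, 0.0285, 0.2455]
ee_rot: [1.278, 1.166, -1.281]
contact_force: [-0.6, 0.5, -0.6]
width: 0.0853
```

```bash
python3 - <<'E'
from h import *
from cell import r
im=snap(r,'w8'); crop(im,90,20,400,300,2,'pics/c_w8.png')
tgt(r,[.4755,-.3295,.2],108.27)
E
```

```text
t 10.025 pos [0.5777 0.0289 0.246 ] jaw heading -95.39 tilt 0.13
d cm [ 4.597 -6.8   36.644] turn rad [-0.4129 -0.0008  0.0021] q6 1.59 w 0.0855 F [0.12 0.11 0.47]
tool y in world [ 0.996 -0.094 -0.002] tool z [-0.094 -0.996 -0.   ]
```

View pics/c_w8.png

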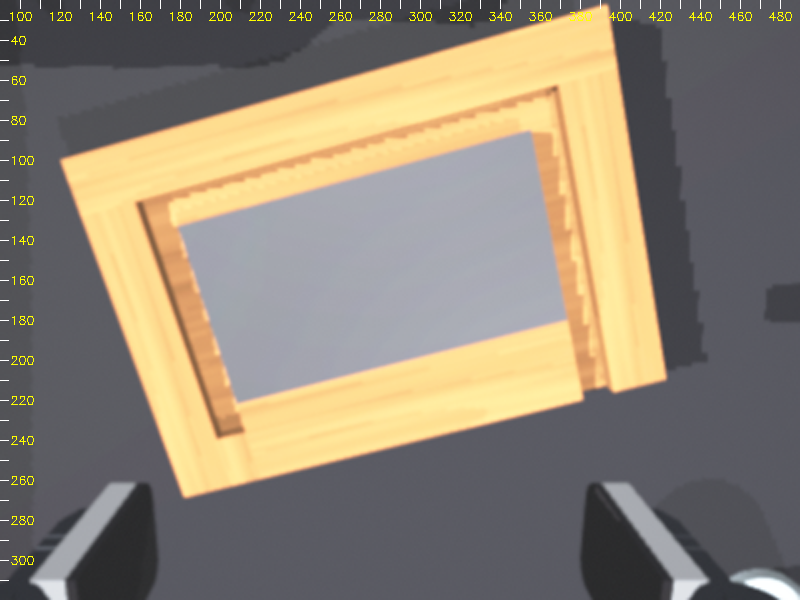

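```bash
python3 - <<'E'
from h import *
from cell import r
c=wcam(r,'w8')
b=np.array([[120,99.5],[393.5,22],[423,209.5],[181.5,269],[159,121.5],[368.5,63.5],[199,239],[212,235.5]])-.25
L=np.array([[90,130,36],[90,-130,36],[-90,-130,36],[-90,130,36],[63,103,36],[63,-103,36],[-63,103,36],[-63,87,36]])/1e3
p,e,res=fit([c],[b],[L],[.59,.02,.16]);print('board',p,np.degrees(p[2]),e,res.round(1).tolist())
np.save('board8.npy',p)
ct=cam(r,'top')
b3=np.array([[119.5,148.5],[372.5,79],[402.5,247.5],[177.5,300.5]])-.25
bt=np.array([[209.5,173.8],[313.4,160.2],[323,232],[218.7,246.2]])-.42
p,e,res=fit([c,wcam(r,'w3')],[b,b3],[L,L[:4]],[.59,.02,.16]);print('both wrist',p,e)
p,e,res=fit([c,wcam(r,'w3'),ct],[b,b3,bt],[L,L[:4],L[:4]],[.59,.02,.16]);print('+top',p,e)
E
```

```text
board [0.5953 0.023  0.1619] 9.278115463711453 0.8402233848037286 [[-0.0, 0.2], [0.2, 0.2], [-0.0, 0.2], [0.3, -0.2], [-2.0, -0.7], [0.9, -1.5], [-1.1, 1.1], [0.5, 0.9]]
both wrist [0.5953 0.0227 0.1618] 0.722458823432079
+top [0.5952 0.0227 0.1617] 0.6673822811130194
```

The board fit is consistent across three views (outer corners within 0.3 px): (0.5953, 0.0227), yaw 9.28°. Going to the rest now.

Emit:
send_rows(rows=[{"dx":0.0,"dy":-1.1,"dz":6.1,"ax":0.0,"ay":0.0,"az":0.0,"jaw":0.0},{"dx":0.0,"dy":-1.1,"dz":6.1,"ax":0.0,"ay":0.0,"az":0.0,"jaw":0.0},{"dx":0.0,"dy":-1.1,"dz":6.1,"ax":0.0,"ay":0.0,"az":0.0,"jaw":0.0},{"dx":0.0,"dy":-1.1,"dz":6.1,"ax":0.0,"ay":0.0,"az":0.0,"jaw":0.0},{"dx":0.0,"dy":-1.1,"dz":6.1,"ax":0.0,"ay":0.0,"az":0.0,"jaw":0.0}])

```text
time: 10.65
eef_pos: [0.4944, -0.2708, 0.2471]
ee_rot: [1.278, 1.164, -1.277]
contact_force: [0.3, -1.0, -0.4]
width: 0.0855
```

Emit:
send_rows(rows=[{"dx":0.0,"dy":-1.3,"dz":6.1,"ax":0.0,"ay":0.0,"az":0.0,"jaw":0.0},{"dx":1.0,"dy":0.0,"dz":0.0,"ax":-0.14,"ay":0.0,"az":0.0,"jaw":0.0},{"dx":1.0,"dy":0.0,"dz":0.0,"ax":-0.14,"ay":0.0,"az":0.0,"jaw":0.0},{"dx":1.0,"dy":0.0,"dz":0.0,"ax":-0.13,"ay":0.0,"az":0.0,"jaw":0.0},{"dx":0.0,"dy":0.0,"dz":0.0,"ax":0.0,"ay":0.0,"az":0.0,"jaw":0.0}])

```text
time: 11.28
eef_pos: [0.476, -0.3284, 0.2159]
ee_rot: [0.975, 1.345, -0.974]
contact_force: [0.2, 0.8, 0.9]
width: 0.0852
```

```bash
python3 - <<'E'
from h import *
from cell import r
r.read_camera('top')
im=snap(r,'w9'); crop(im,220,70,130,200,4,'pics/c_w9.png')
tgt(r,[.4757,-.3295,.071],108.27)
E
```

```text
t 11.375 pos [ 0.4764 -0.3292  0.2174] jaw heading -71.99 tilt 0.01
d cm [14.637 -0.074  0.008] turn rad [-0.0046 -0.0002 -0.    ] q6 0.52 w 0.0856 F [-0.07  0.08 -0.48]
tool y in world [0.951 0.309 0.   ] tool z [ 0.309 -0.951 -0.   ]
```

View pics/c_w9.png

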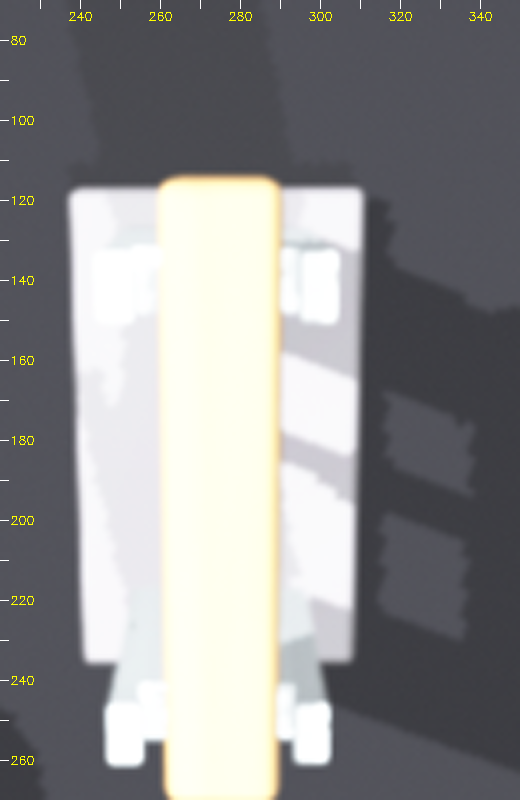

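```bash
python3 - <<'E'
from h import *
from cell import r
c=wcam(r,'w9')
b=np.array([[237,116.7],[310.8,116.7],[308.5,235.7],[241,235.7]])-.37
h=np.array([[259.5,114],[290.2,114],[289.4,270.2],[260.8,270.2]])-.37
L=lambda a,b,z:np.array([[a,b,z],[a,-b,z],[-a,-b,z],[-a,b,z]])
p,e,res=fit([c],[b],[L(.06,.035,.01)],[.47,-.33,.3]);print('rest',p,np.degrees(p[2]),e,res.round(1).tolist())
p,e,res=fit([c],[h],[L(.06,.011,.102)],[.47,-.33,.3]);print('handle',p,np.degrees(p[2]),e,res.round(1).tolist())
# rest from far wall cheeks too
b2=np.array([[255.6,116.5],[322.5,116.5],[318.5,225.5],[256.5,225.5]])-.4
p,e,res=fit([c,wcam(r,'w2')],[b,b2],[L(.06,.035,.01)]*2,[.47,-.33,.3]);print('rest both',p,np.degrees(p[2]),e)
np.save('rest.npy',p)
tgt(r,[.4757,-.3295,.071],90+np.degrees(p[2]))
E
```

```text
rest [ 0.4737 -0.3297  0.3192] 18.287930586338565 0.16580696162648215 [[0.0, 0.1], [0.2, -0.3], [-0.1, -0.1], [-0.1, 0.3]]
handle [ 0.4785 -0.3287  0.3159] 18.098416223847664 0.6103430625018834 [[-0.5, -0.6], [0.5, -0.6], [-0.3, 0.9], [0.3, 0.9]]
rest both [ 0.4735 -0.3299  0.319 ] 18.277541907173756 0.24082376943713724
t 11.375 pos [ 0.4764 -0.3292  0.2174] jaw heading -71.99 tilt 0.01
d cm [14.637 -0.074  0.008] turn rad [-0.0047 -0.0002 -0.    ] q6 0.52 w 0.0856 F [-0.07  0.08 -0.48]
tool y in world [0.951 0.309 0.   ] tool z [ 0.309 -0.951 -0.   ]
```

Emit:
send_rows(rows=[{"dx":3.0,"dy":0.0,"dz":0.0,"ax":0.0,"ay":0.0,"az":0.0,"jaw":0.0},{"dx":5.0,"dy":0.0,"dz":0.0,"ax":0.0,"ay":0.0,"az":0.0,"jaw":0.0},{"dx":4.0,"dy":0.0,"dz":0.0,"ax":0.0,"ay":0.0,"az":0.0,"jaw":0.0},{"dx":2.6,"dy":0.0,"dz":0.0,"ax":0.0,"ay":0.0,"az":0.0,"jaw":0.0},{"dx":0.0,"dy":0.0,"dz":0.0,"ax":0.0,"ay":0.0,"az":0.0,"jaw":0.0}])

```text
time: 12.0
eef_pos: [0.4749, -0.3286, 0.0692]
ee_rot: [0.976, 1.346, -0.975]
contact_force: [0.2, 0.1, 0.2]
width: 0.0855
```

```bash
python3 - <<'E'
from h import *
from cell import r
im=snap(r,'w10')
tgt(r,[.4757,-.3295,.071],108.27)
E
```

```text
t 12.05 pos [ 0.476  -0.3297  0.0713] jaw heading -71.98 tilt 0.05
d cm [ 0.035 -0.025 -0.025] turn rad [-0.0044 -0.0007  0.0003] q6 0.52 w 0.0851 F [0.62 0.57 0.83]
tool y in world [ 0.951  0.309 -0.   ] tool z [ 0.309 -0.951 -0.001]
```

View pics/w10.png

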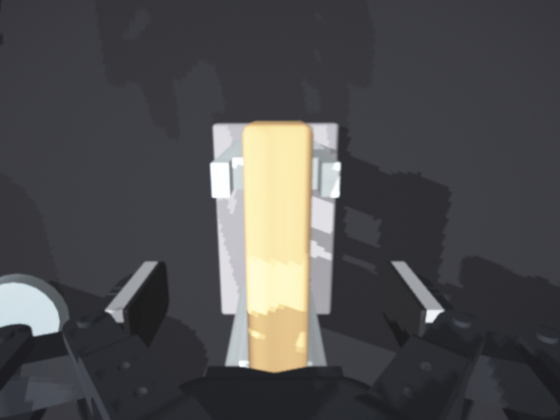

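The handle (centre column about 278) lies between the open jaws at columns 165 and 385. The grip position is fine, so I'm closing.

Emit:
send_rows(rows=[{"dx":0.0,"dy":0.0,"dz":0.0,"ax":0.0,"ay":0.0,"az":0.0,"jaw":0.6},{"dx":0.0,"dy":0.0,"dz":0.0,"ax":0.0,"ay":0.0,"az":0.0,"jaw":1.0},{"dx":0.0,"dy":0.0,"dz":0.0,"ax":0.0,"ay":0.0,"az":0.0,"jaw":1.0},{"dx":0.0,"dy":0.0,"dz":0.0,"ax":0.0,"ay":0.0,"az":0.0,"jaw":1.0},{"dx":0.0,"dy":0.0,"dz":0.0,"ax":0.0,"ay":0.0,"az":0.0,"jaw":1.0}])

```text
time: 12.68
eef_pos: [0.4764, -0.3305, 0.0722]
ee_rot: [0.974, 1.34, -0.974]
contact_force: [-0.2, -0.2, 4.5]
width: 0.021
```

```bash
python3 - <<'E'
from h import *
from cell import r
im=snap(r,'w11'); crop(im,200,100,150,120,5,'pics/c_w11.png')
tgt(r,[.4757,-.3295,.071],108.27)
c=wcam(r,'w11'); st=r.state();R=Ro.from_rotvec(st['ee_rot']).as_matrix()
for v in (120,122,124,126,128): print(v,(R.T@(back(c,[[278,v]],.102)[0]-st['eef_pos']))*100)
E
```

```text
t 12.725 pos [ 0.4763 -0.3305  0.0722] jaw heading -71.97 tilt 0.08
d cm [ 0.12  -0.029 -0.113] turn rad [-0.0041  0.0012 -0.0007] q6 0.52 w 0.0211 F [-0.38  0.79  5.28]
tool y in world [0.951 0.31  0.001] tool z [ 0.31  -0.951  0.001]
120 [-2.9756  6.3235  0.137 ]
122 [-2.9756  6.264   0.1371]
124 [-2.9756  6.2043  0.1373]
126 [-2.9757  6.1445  0.1375]
128 [-2.9757  6.0844  0.1376]
```

View pics/c_w11.png

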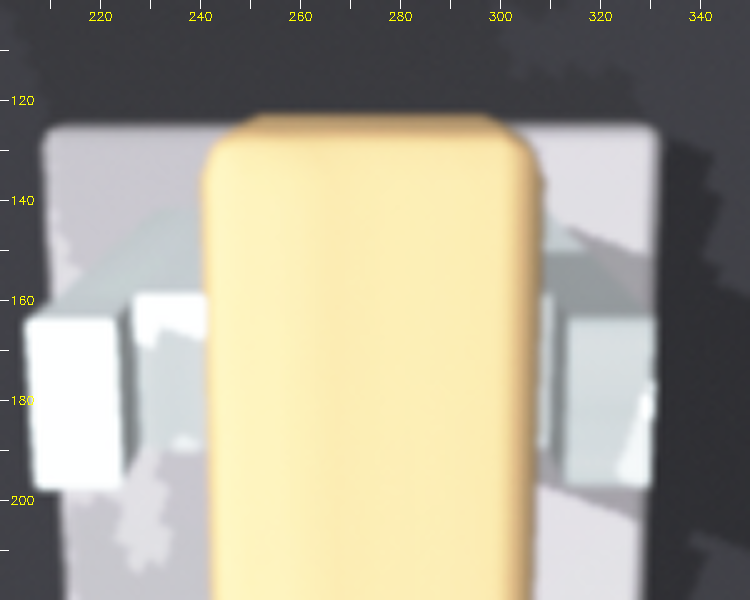

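```bash
python3 - <<'E'
from h import *
from cell import r
c=wcam(r,'w11'); a=np.load('pics/w11.npy');R=Ro.from_rotvec(a[3:]).as_matrix()
f=lambda u,v,z:((R.T@(back(c,[[u,v]],z)[0]-a[:3]))*100).round(2)
print('cheek far/near',f(214,163.5,.09),f(216,197.5,.09),f(308,163.5,.09),f(310,197,.09))
print('cheek inner L/R',f(223.5,180,.09),f(313,180,.09),'outer',f(206,180,.09),f(331,180,.09))
print('endface bottom',f(278,123,.078),f(278,123,.080))
print('handle sides top',f(241,150,.101),f(307.5,150,.101))
np.save('grasp_pose.npy',a)
E
```

```text
cheek far/near [-1.78  4.8  -2.08] [-1.78  3.57 -2.06] [-1.77  4.8   1.2 ] [-1.77  3.59  1.3 ]
cheek inner L/R [-1.78  4.21 -1.77] [-1.77  4.21  1.39] outer [-1.78  4.21 -2.39] [-1.77  4.21  2.03]
endface bottom [-0.57  6.12  0.16] [-0.77  6.13  0.16]
handle sides top [-2.88  5.4  -1.03] [-2.87  5.4   1.07]
```

Emit:
send_rows(rows=[{"dx":-0.5,"dy":0.0,"dz":0.0,"ax":0.0,"ay":0.0,"az":0.0,"jaw":1.0},{"dx":-1.5,"dy":0.0,"dz":0.0,"ax":0.0,"ay":0.0,"az":0.0,"jaw":1.0},{"dx":-3.0,"dy":0.0,"dz":0.0,"ax":0.0,"ay":0.0,"az":0.0,"jaw":1.0},{"dx":-4.0,"dy":0.0,"dz":0.0,"ax":0.0,"ay":0.0,"az":0.0,"jaw":1.0},{"dx":-2.0,"dy":0.0,"dz":0.0,"ax":0.0,"ay":0.0,"az":0.0,"jaw":1.0}])

```text
time: 13.35
eef_pos: [0.4767, -0.3308, 0.1846]
ee_rot: [0.973, 1.338, -0.974]
contact_force: [-0.0, -0.1, -1.1]
width: 0.021
```

```bash
python3 - <<'E'
from h import *
from cell import r
im=snap(r,'w12')
p=np.array([.5953,.0227,np.radians(9.28)])
P=place(p,[[-.051-.0012,.095,.15]])[0];print(P)
tgt(r,P,9.28-90)
E
```

```text
[0.5285 0.108  0.15  ]
t 13.4 pos [ 0.4775 -0.3315  0.1868] jaw heading -71.96 tilt 0.41
d cm [  3.492  18.443 -40.234] turn rad [ 0.1529  0.006  -0.0041] q6 0.52 w 0.0211 F [ 1.47 -0.46  0.23]
tool y in world [0.951 0.31  0.004] tool z [ 0.31  -0.951  0.006]
```

View pics/w12.png

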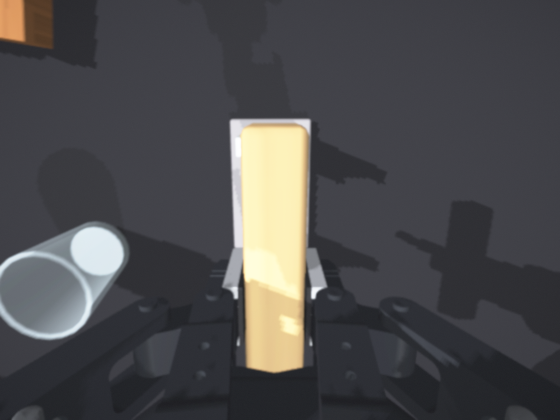

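Emit:
send_rows(rows=[{"dx":0.0,"dy":1.2,"dz":-2.5,"ax":0.0,"ay":0.0,"az":0.0,"jaw":1.0},{"dx":0.0,"dy":2.3,"dz":-5.0,"ax":0.0,"ay":0.0,"az":0.0,"jaw":1.0},{"dx":0.0,"dy":2.5,"dz":-5.5,"ax":0.0,"ay":0.0,"az":0.0,"jaw":1.0},{"dx":0.0,"dy":2.5,"dz":-5.5,"ax":0.0,"ay":0.0,"az":0.0,"jaw":1.0},{"dx":0.0,"dy":2.5,"dz":-5.5,"ax":0.0,"ay":0.0,"az":0.0,"jaw":1.0}])

```text
time: 14.02
eef_pos: [0.5054, -0.0658, 0.1801]
ee_rot: [0.974, 1.343, -0.975]
contact_force: [0.6, -0.3, -2.5]
width: 0.021
```

Emit:
send_rows(rows=[{"dx":0.0,"dy":2.5,"dz":-5.5,"ax":0.0,"ay":0.0,"az":0.0,"jaw":1.0},{"dx":0.5,"dy":2.5,"dz":-5.5,"ax":0.0,"ay":0.0,"az":0.0,"jaw":1.0},{"dx":1.0,"dy":2.4,"dz":-5.2,"ax":0.0,"ay":0.0,"az":0.0,"jaw":1.0},{"dx":1.0,"dy":0.0,"dz":0.0,"ax":0.076,"ay":0.0,"az":0.0,"jaw":1.0},{"dx":0.5,"dy":0.0,"dz":0.0,"ax":0.077,"ay":0.0,"az":0.0,"jaw":1.0}])

```text
time: 14.65
eef_pos: [0.525, 0.1102, 0.149]
ee_rot: [1.088, 1.284, -1.092]
contact_force: [-0.5, -0.6, -2.4]
width: 0.0213
```

Emit:
send_rows(rows=[{"dx":0.0,"dy":0.0,"dz":0.0,"ax":0.0,"ay":0.0,"az":0.0,"jaw":1.0},{"dx":0.0,"dy":0.0,"dz":0.0,"ax":0.0,"ay":0.0,"az":0.0,"jaw":1.0}])

```text
time: 14.9
eef_pos: [0.5262, 0.109, 0.151]
ee_rot: [1.088, 1.282, -1.089]
contact_force: [-0.2, -0.6, -1.1]
width: 0.021
```

```bash
python3 - <<'E'
from h import *
from cell import r
p=np.array([.5953,.0227,np.radians(9.28)])
P=place(p,[[-.051-.0012,.095,.12]])[0]
tgt(r,P,9.28-90)
print(r.state()['qvel'])
E
```

```text
t 14.9 pos [0.5262 0.109  0.151 ] jaw heading -80.69 tilt 0.04
d cm [3.097 0.213 0.131] turn rad [ 0.0006 -0.0001  0.0006] q6 1.47 w 0.021 F [-0.23 -0.57 -1.13]
tool y in world [ 0.987  0.162 -0.001] tool z [ 0.162 -0.987 -0.   ]
[-0.0048 -0.0052 -0.0084 -0.0013 -0.0009  0.0047]
```

Emit:
send_rows(rows=[{"dx":1.5,"dy":0.2,"dz":0.1,"ax":0.0,"ay":0.0,"az":0.0,"jaw":1.0},{"dx":1.5,"dy":0.0,"dz":0.0,"ax":0.0,"ay":0.0,"az":0.0,"jaw":1.0},{"dx":0.7,"dy":0.0,"dz":0.0,"ax":0.0,"ay":0.0,"az":0.0,"jaw":1.0},{"dx":0.0,"dy":0.0,"dz":0.0,"ax":0.0,"ay":0.0,"az":0.0,"jaw":1.0},{"dx":0.0,"dy":0.0,"dz":0.0,"ax":0.0,"ay":0.0,"az":0.0,"jaw":1.0}])

```text
time: 15.52
eef_pos: [0.5288, 0.1085, 0.1146]
ee_rot: [1.089, 1.281, -1.089]
contact_force: [0.1, -0.0, -1.4]
width: 0.0211
```

```bash
python3 - <<'E'
from h import *
from cell import r
p=np.array([.5953,.0227,np.radians(9.28)])
P=place(p,[[-.051-.0012,.095,.08]])[0]
tgt(r,P,9.28-90)
st=r.state();R=Ro.from_rotvec(st['ee_rot']).as_matrix()
sc=r.read_camera('scene'); cv2.imwrite('pics/s3full.png',sc)
c=cam(r,'scene')
tip=st['eef_pos']+R@np.array([.0542,.0012,0])
print('pred tip',tip,proj(c,[tip]), 'stem top',proj(c,[tip+[0,0,.06]]),'channel start',proj(c,place(p,[[-.055,.095,.024],[-.063,.103,.036],[-.063,.087,.036],[-.09,.13,.036],[-.09,-.13,.036],[.09,-.13,.036],[.09,.13,.036],[.063,.103,.036]])))
crop(sc,270,190,100,110,6,'pics/s3.png')
im=snap(r,'w13')
E
```

```text
t 15.525 pos [0.5288 0.1085 0.1146] jaw heading -80.73 tilt 0.03
d cm [ 3.463 -0.041  0.043] turn rad [-0.0002  0.     -0.0006] q6 1.47 w 0.0211 F [ 0.13 -0.05 -1.44]
tool y in world [0.987 0.161 0.001] tool z [ 0.161 -0.987  0.   ]
pred tip [0.53   0.1087 0.0604] [[319.1449 230.3085]] stem top [[320.2697 215.1122]] channel start [[318.4325 237.6894]
 [321.787  232.7811]
 [315.8125 232.3508]
 [332.2374 225.8341]
 [237.6564 219.1459]
 [225.5299 273.1663]
 [329.7633 281.5436]
 [319.3344 271.6045]]
```

View pics/s3.png

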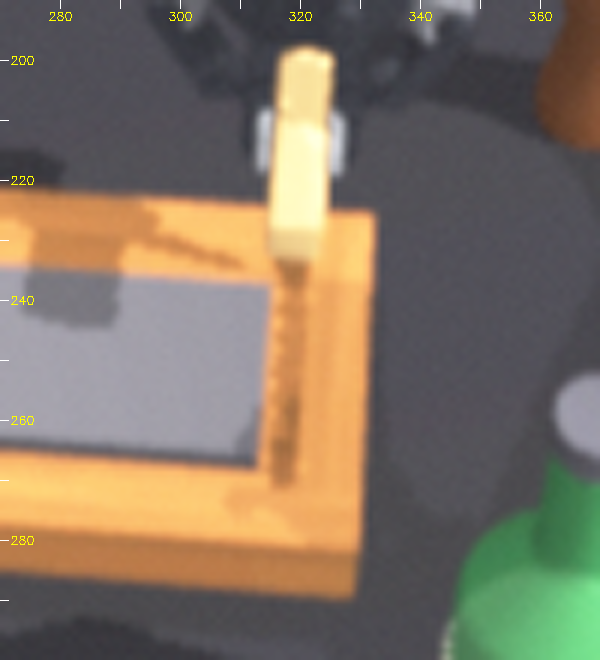

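View pics/w13.png

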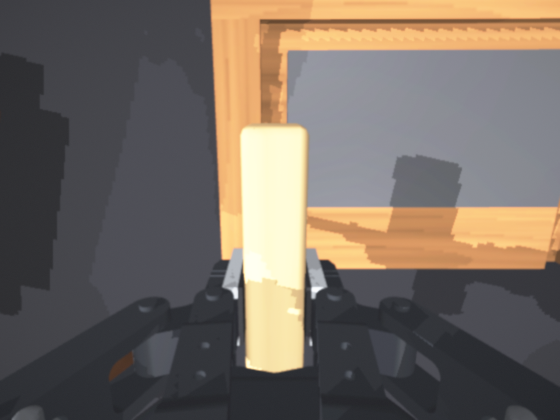

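The scene view shows the handle over the channel's closed end (handle near end about (318,232), channel centre about (318,240)). The wrist view shows the left channel leg at columns 262–287 beside the handle. I'll enlarge that to check the alignment laterally.

```bash
python3 - <<'E'
from h import *
im=cv2.imread('pics/w13.png'); crop(im,200,0,150,150,5,'pics/c_w13.png')
crop(im,430,180,130,100,5,'pics/c_w13b.png')
E
```

```text
(no output)
```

View pics/c_w13.png

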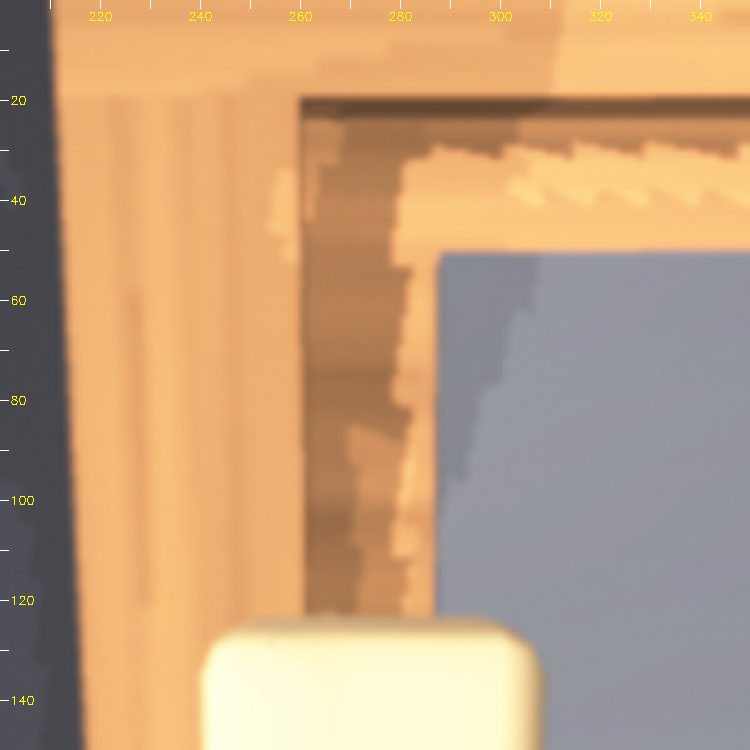

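View pics/c_w13b.png

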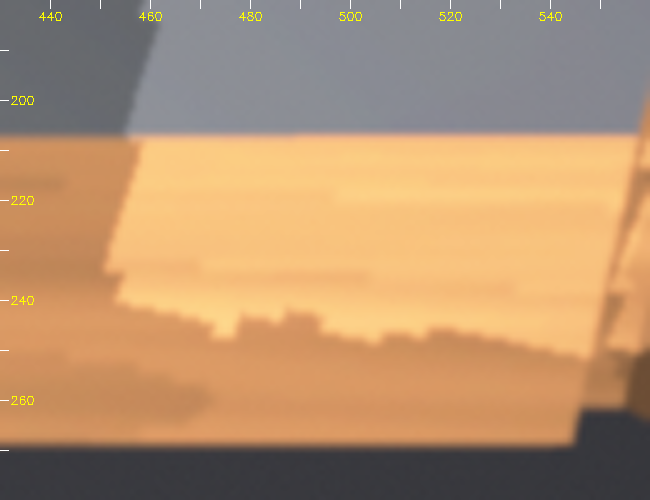

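```bash
python3 - <<'E'
from h import *
from cell import r
c=wcam(r,'w13'); a=np.load('pics/w13.npy');R=Ro.from_rotvec(a[3:]).as_matrix();print(a[:3])
q=[.5953,.0227,np.radians(9.28)]
def T(u,v,z):
    w=back(c,[[u-.4,v-.4]],z)[0]; b=place([0,0,-q[2]],[w-np.r_[q[0],q[1],0]])[0]
    return 'tool cm',((R.T@(w-a[:3]))*100).round(2),'board mm',(b*1000).round(1)
for n,u,v,z in [('outer corner (63,103)',260,19.3,.036),('outer wall row120 y103',261,120,.036),('inlay corner (47,87)',287.6,50.5,.036),('inner wall row 110 y87',287,110,.036),('spout corner (-90,-87)',544.8,269,.036),('near edge x-90',440,269,.036),('left edge y130',212.5,60,.036),('left edge',215.5,120,.036),('channel end floor shading',318-45,0,0.036)]:
    print(n,*T(u,v,z))
st=r.state();print(st['eef_pos'])
E
```

```text
[0.529  0.1085 0.1149]
outer corner (63,103) tool cm [ 7.9  11.4  -0.77] board mm [ 62.5 103.1  36. ]
outer wall row120 y103 tool cm [ 7.9   5.92 -0.78] board mm [  7.7 103.2  36. ]
inlay corner (47,87) tool cm [7.9  9.79 0.79] board mm [46.3 87.5 36. ]
inner wall row 110 y87 tool cm [7.9  6.5  0.78] board mm [13.5 87.6 36. ]
spout corner (-90,-87) tool cm [ 7.89 -3.85 18.21] board mm [-90.1 -86.7  36. ]
near edge x-90 tool cm [ 7.89 -3.86 11.18] board mm [-90.2 -16.4  36. ]
left edge y130 tool cm [ 7.9   9.28 -3.53] board mm [ 41.3 130.7  36. ]
left edge tool cm [ 7.9   5.92 -3.51] board mm [  7.7 130.5  36. ]
channel end floor shading tool cm [ 7.9  12.36 -0.04] board mm [72.1 95.8 36. ]
[0.529  0.1085 0.115 ]
```

The wrist view confirms it: the channel centre lies within 0.1 mm of the tool's lateral zero, the tip is at board x ≈ −50 mm, and yaw is aligned. Lowering slowly.

Emit:
send_rows(rows=[{"dx":0.6,"dy":0.0,"dz":0.0,"ax":0.0,"ay":0.0,"az":0.0,"jaw":1.0},{"dx":0.8,"dy":0.0,"dz":0.0,"ax":0.0,"ay":0.0,"az":0.0,"jaw":1.0},{"dx":0.8,"dy":0.0,"dz":0.0,"ax":0.0,"ay":0.0,"az":0.0,"jaw":1.0},{"dx":0.6,"dy":0.0,"dz":0.0,"ax":0.0,"ay":0.0,"az":0.0,"jaw":1.0},{"dx":0.4,"dy":0.0,"dz":0.0,"ax":0.0,"ay":0.0,"az":0.0,"jaw":1.0}])

```text
time: 16.25
eef_pos: [0.5282, 0.1085, 0.0816]
ee_rot: [1.089, 1.282, -1.09]
contact_force: [0.2, 0.2, -1.5]
width: 0.0209
```

Emit:
send_rows(rows=[{"dx":0.2,"dy":0.0,"dz":0.0,"ax":0.0,"ay":0.0,"az":0.0,"jaw":1.0},{"dx":0.1,"dy":0.0,"dz":0.0,"ax":0.0,"ay":0.0,"az":0.0,"jaw":1.0},{"dx":0.0,"dy":0.0,"dz":0.0,"ax":0.0,"ay":0.0,"az":0.0,"jaw":1.0}])

```text
time: 16.62
eef_pos: [0.5286, 0.1085, 0.0795]
ee_rot: [1.089, 1.281, -1.089]
contact_force: [-0.5, -1.0, 0.1]
width: 0.0209
```

```bash
python3 - <<'E'
from h import *
from cell import r
p=np.array([.5953,.0227,np.radians(9.28)])
P=place(p,[[-.051-.0012,.095,.0797]])[0]
tgt(r,P,9.28-90)
sc=r.read_camera('scene'); crop(sc,270,190,100,110,6,'pics/s4.png')
tgt(r,P,9.28-90)
E
```

```text
t 16.625 pos [0.5286 0.1085 0.0795] jaw heading -80.73 tilt 0.02
d cm [-0.023 -0.023  0.043] turn rad [-0.0002  0.     -0.0003] q6 1.47 w 0.0209 F [-0.48 -0.97  0.15]
tool y in world [0.987 0.161 0.   ] tool z [ 0.161 -0.987  0.   ]
t 16.675 pos [0.5287 0.1085 0.0796] jaw heading -80.73 tilt 0.03
d cm [-0.014 -0.029  0.045] turn rad [-0.0002  0.     -0.0005] q6 1.47 w 0.0214 F [-0.73  0.22 -1.06]
tool y in world [0.987 0.161 0.   ] tool z [ 0.161 -0.987  0.   ]
```

View pics/s4.png

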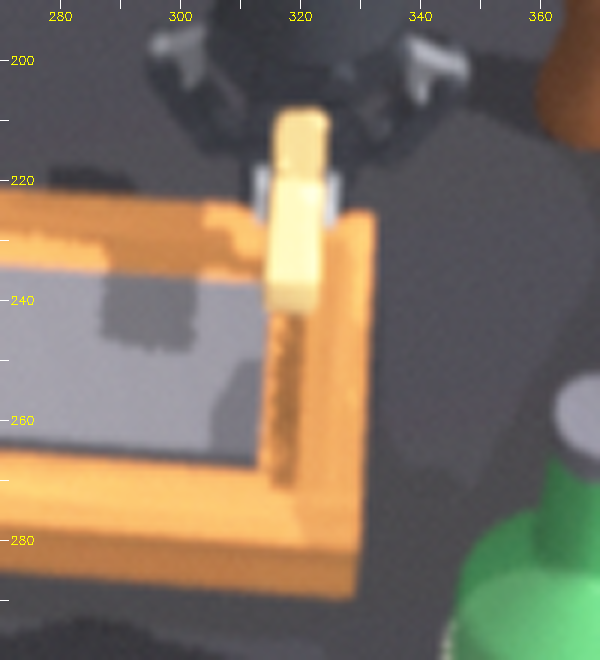

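No clear floor contact yet, so I'll feel for the floor.

Emit:
send_rows(rows=[{"dx":0.1,"dy":0.0,"dz":0.0,"ax":0.0,"ay":0.0,"az":0.0,"jaw":1.0},{"dx":0.1,"dy":0.0,"dz":0.0,"ax":0.0,"ay":0.0,"az":0.0,"jaw":1.0}])

```text
time: 16.92
eef_pos: [0.5289, 0.1085, 0.0781]
ee_rot: [1.089, 1.281, -1.089]
contact_force: [-2.1, 0.4, 6.2]
width: 0.0208
```

```bash
python3 - <<'E'
from cell import r
s=r.state(); print(s['eef_pos'],s['contact_force'],s['torque'])
E
```

```text
[0.52886847 0.10853109 0.07813614] [-2.07675433  0.37959009  6.21816841] [-0.10290348  0.44275346 -0.02480227]
```

Emit:
send_rows(rows=[{"dx":0.1,"dy":0.0,"dz":0.0,"ax":0.0,"ay":0.0,"az":0.0,"jaw":1.0},{"dx":0.0,"dy":0.0,"dz":0.0,"ax":0.0,"ay":0.0,"az":0.0,"jaw":1.0}])

```text
time: 17.18
eef_pos: [0.529, 0.1086, 0.0781]
ee_rot: [1.089, 1.281, -1.089]
contact_force: [-3.8, -0.4, 8.2]
width: 0.0214
```

Floor contact at TCP z ≈ 0.0783. I'll back off about 1 mm and start the pass.

Emit:
send_rows(rows=[{"dx":-0.25,"dy":0.0,"dz":0.0,"ax":0.0,"ay":0.0,"az":0.0,"jaw":1.0},{"dx":0.0,"dy":0.0,"dz":0.0,"ax":0.0,"ay":0.0,"az":0.0,"jaw":1.0},{"dx":0.0,"dy":0.4,"dz":0.0,"ax":0.0,"ay":0.0,"az":0.0,"jaw":1.0},{"dx":0.0,"dy":0.7,"dz":0.0,"ax":0.0,"ay":0.0,"az":0.0,"jaw":1.0},{"dx":0.0,"dy":0.7,"dz":0.0,"ax":0.0,"ay":0.0,"az":0.0,"jaw":1.0}])

```text
time: 17.8
eef_pos: [0.5468, 0.1115, 0.0787]
ee_rot: [1.089, 1.281, -1.089]
contact_force: [-0.2, -0.6, -1.5]
width: 0.021
```

```bash
cat > b.py <<'E'
from h import *
from cell import r
s=r.state(); R=Ro.from_rotvec(s['ee_rot']).as_matrix(); tip=s['eef_pos']+R@np.array([.0543,.0012,0])
q=[.5953,.0227,np.radians(9.28)]
print(round(s['time'],2),'tip board mm',(place([0,0,-q[2]],[tip-np.r_[q[0],q[1],0]])[0]*1000).round(1),'F',s['contact_force'].round(1),'tau',s['torque'].round(2),'tilt',np.degrees(np.arccos(-R[2,0])).round(2),'jaw',np.degrees(np.arctan2(R[1,2],R[0,2])).round(2))
E
python3 b.py
```

```text
17.8 tip board mm [-32.3  95.4  24.4] F [-0.2 -0.6 -1.5] tau [ 0.01 -0.04  0.05] tilt 0.0 jaw -80.73
```

Emit:
send_rows(rows=[{"dx":0.0,"dy":0.8,"dz":0.0,"ax":0.0,"ay":0.0,"az":0.0,"jaw":1.0},{"dx":0.0,"dy":0.8,"dz":0.0,"ax":0.0,"ay":0.0,"az":0.0,"jaw":1.0},{"dx":0.0,"dy":0.8,"dz":0.0,"ax":0.0,"ay":0.0,"az":0.0,"jaw":1.0},{"dx":0.0,"dy":0.8,"dz":0.0,"ax":0.0,"ay":0.0,"az":0.0,"jaw":1.0},{"dx":0.0,"dy":0.8,"dz":0.0,"ax":0.0,"ay":0.0,"az":0.0,"jaw":1.0}])

```text
time: 18.42
eef_pos: [0.5863, 0.1179, 0.0788]
ee_rot: [1.089, 1.281, -1.089]
contact_force: [-0.3, -0.1, -0.8]
width: 0.0208
```

```bash
python3 b.py
```

```text
18.43 tip board mm [ 7.7 95.4 24.5] F [-0.3 -0.1 -0.8] tau [0.09 0.   0.02] tilt 0.0 jaw -80.73
```

Emit:
send_rows(rows=[{"dx":0.0,"dy":0.8,"dz":0.0,"ax":0.0,"ay":0.0,"az":0.0,"jaw":1.0},{"dx":0.0,"dy":0.8,"dz":0.0,"ax":0.0,"ay":0.0,"az":0.0,"jaw":1.0},{"dx":0.0,"dy":0.8,"dz":0.0,"ax":0.0,"ay":0.0,"az":0.0,"jaw":1.0},{"dx":0.0,"dy":0.8,"dz":0.0,"ax":0.0,"ay":0.0,"az":0.0,"jaw":1.0},{"dx":0.0,"dy":0.8,"dz":0.0,"ax":0.0,"ay":0.0,"az":0.0,"jaw":1.0}])

```text
time: 19.05
eef_pos: [0.6257, 0.1244, 0.0787]
ee_rot: [1.089, 1.281, -1.089]
contact_force: [1.2, 0.3, -0.8]
width: 0.0212
```

Emit:
send_rows(rows=[{"dx":0.0,"dy":0.4,"dz":0.0,"ax":0.0,"ay":0.0,"az":0.0,"jaw":1.0},{"dx":0.0,"dy":0.3,"dz":0.0,"ax":0.0,"ay":0.0,"az":0.0,"jaw":1.0},{"dx":0.0,"dy":0.0,"dz":0.0,"ax":0.0,"ay":0.0,"az":0.0,"jaw":1.0}])

```text
time: 19.42
eef_pos: [0.6322, 0.1254, 0.0788]
ee_rot: [1.089, 1.281, -1.089]
contact_force: [-0.2, -0.3, -1.9]
width: 0.0209
```

```bash
python3 b.py; python3 - <<'E'
from h import *
from cell import r
sc=r.read_camera('scene'); crop(sc,220,200,130,100,6,'pics/s5.png')
snap(r,'w14')
E
```

```text
19.43 tip board mm [54.2 95.4 24.5] F [-0.2 -0.3 -1.9] tau [-0.03 -0.01  0.06] tilt 0.01 jaw -80.73
```

View pics/s5.png

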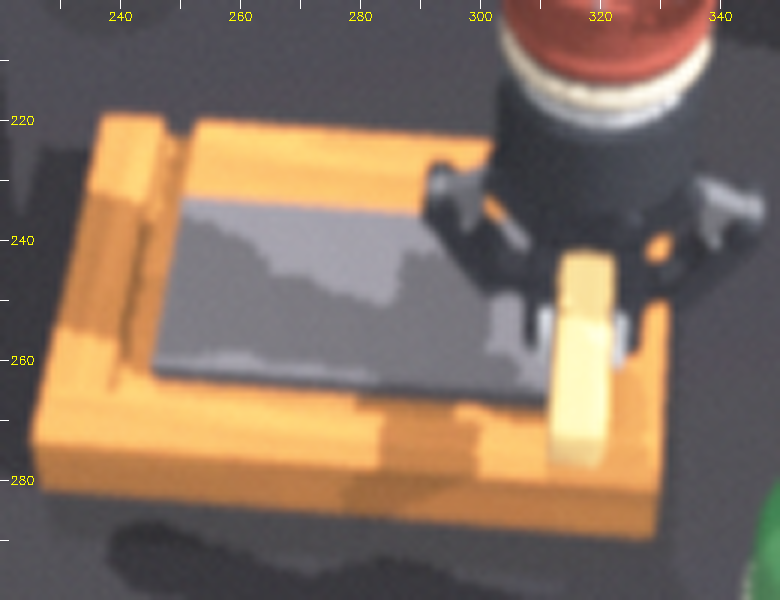

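View pics/w14.png

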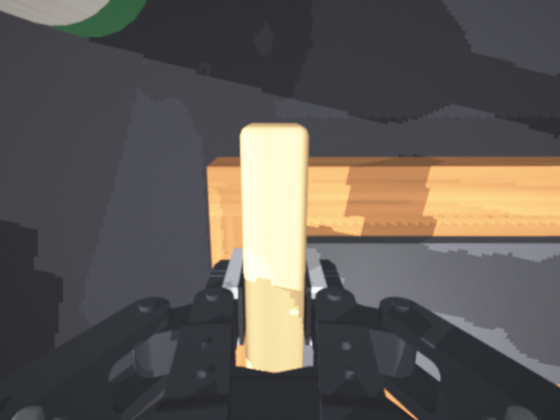

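```bash
python3 - <<'E'
from h import *
im=cv2.imread('pics/w14.png'); crop(im,300,140,130,120,6,'pics/c_w14.png')
E
```

```text
(no output)
```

View pics/c_w14.png

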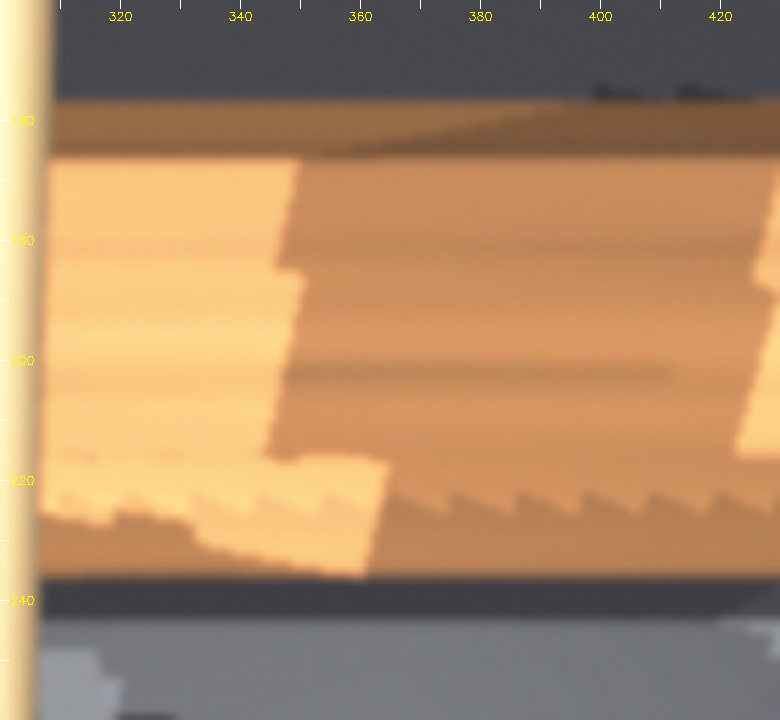

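```bash
python3 - <<'E'
from h import *
from cell import r
c=wcam(r,'w14'); a=np.load('pics/w14.npy');R=Ro.from_rotvec(a[3:]).as_matrix()
for n,v in (('x90',166),('x63',216.5),('x47',243)):
    print(n,((R.T@(back(c,[[350,v-.4]],.036)[0]-a[:3]))*100).round(2))
E
```

```text
x90 [4.27 3.73 3.98]
x63 [4.27 0.98 4.14]
x47 [ 4.27 -0.55  4.22]
```

The wrist view puts the far-leg centre 1 mm ahead of the tip, which agrees with the pose. Now along the far leg.

Emit:
send_rows(rows=[{"dx":0.0,"dy":0.1,"dz":0.4,"ax":0.0,"ay":0.0,"az":0.0,"jaw":1.0},{"dx":0.0,"dy":0.0,"dz":0.8,"ax":0.0,"ay":0.0,"az":0.0,"jaw":1.0},{"dx":0.0,"dy":0.0,"dz":0.8,"ax":0.0,"ay":0.0,"az":0.0,"jaw":1.0},{"dx":0.0,"dy":0.0,"dz":0.8,"ax":0.0,"ay":0.0,"az":0.0,"jaw":1.0},{"dx":0.0,"dy":0.0,"dz":0.8,"ax":0.0,"ay":0.0,"az":0.0,"jaw":1.0}])

```text
time: 20.15
eef_pos: [0.639, 0.0893, 0.0788]
ee_rot: [1.089, 1.281, -1.089]
contact_force: [-0.1, -0.0, -1.5]
width: 0.0212
```

```bash
python3 b.py
```

```text
20.15 tip board mm [55.1 58.7 24.5] F [-0.1 -0.  -1.5] tau [-0.03 -0.03  0.03] tilt 0.0 jaw -80.75
```

Emit:
send_rows(rows=[{"dx":0.0,"dy":0.0,"dz":0.8,"ax":0.0,"ay":0.0,"az":0.0,"jaw":1.0},{"dx":0.0,"dy":0.0,"dz":0.8,"ax":0.0,"ay":0.0,"az":0.0,"jaw":1.0},{"dx":0.0,"dy":0.0,"dz":0.8,"ax":0.0,"ay":0.0,"az":0.0,"jaw":1.0},{"dx":0.0,"dy":0.0,"dz":0.8,"ax":0.0,"ay":0.0,"az":0.0,"jaw":1.0},{"dx":0.0,"dy":0.0,"dz":0.8,"ax":0.0,"ay":0.0,"az":0.0,"jaw":1.0}])

```text
time: 20.78
eef_pos: [0.6454, 0.0501, 0.0788]
ee_rot: [1.089, 1.281, -1.089]
contact_force: [-0.1, -0.4, -1.4]
width: 0.0213
```

```bash
python3 b.py
```

```text
20.77 tip board mm [55.1 18.9 24.5] F [-0.1 -0.4 -1.4] tau [-0.02 -0.02 -0.02] tilt 0.0 jaw -80.73
```

Emit:
send_rows(rows=[{"dx":0.0,"dy":0.0,"dz":0.8,"ax":0.0,"ay":0.0,"az":0.0,"jaw":1.0},{"dx":0.0,"dy":0.0,"dz":0.8,"ax":0.0,"ay":0.0,"az":0.0,"jaw":1.0},{"dx":0.0,"dy":0.0,"dz":0.8,"ax":0.0,"ay":0.0,"az":0.0,"jaw":1.0},{"dx":0.0,"dy":0.0,"dz":0.8,"ax":0.0,"ay":0.0,"az":0.0,"jaw":1.0},{"dx":0.0,"dy":0.0,"dz":0.8,"ax":0.0,"ay":0.0,"az":0.0,"jaw":1.0}])

```text
time: 21.4
eef_pos: [0.6519, 0.0106, 0.0788]
ee_rot: [1.089, 1.281, -1.089]
contact_force: [-0.0, -0.8, -2.3]
width: 0.0208
```

Emit:
send_rows(rows=[{"dx":0.0,"dy":0.0,"dz":0.8,"ax":0.0,"ay":0.0,"az":0.0,"jaw":1.0},{"dx":0.0,"dy":0.0,"dz":0.8,"ax":0.0,"ay":0.0,"az":0.0,"jaw":1.0},{"dx":0.0,"dy":0.0,"dz":0.8,"ax":0.0,"ay":0.0,"az":0.0,"jaw":1.0},{"dx":0.0,"dy":0.0,"dz":0.8,"ax":0.0,"ay":0.0,"az":0.0,"jaw":1.0},{"dx":0.0,"dy":0.0,"dz":0.8,"ax":0.0,"ay":0.0,"az":0.0,"jaw":1.0}])

```text
time: 22.02
eef_pos: [0.6583, -0.0289, 0.0788]
ee_rot: [1.089, 1.281, -1.089]
contact_force: [-0.4, 0.2, -0.8]
width: 0.0213
```

```bash
python3 b.py
```

```text
22.02 tip board mm [ 55.1 -61.1  24.5] F [-0.4  0.2 -0.8] tau [ 0.02 -0.04 -0.01] tilt 0.0 jaw -80.73
```

Emit:
send_rows(rows=[{"dx":0.0,"dy":0.0,"dz":0.8,"ax":0.0,"ay":0.0,"az":0.0,"jaw":1.0},{"dx":0.0,"dy":0.0,"dz":0.8,"ax":0.0,"ay":0.0,"az":0.0,"jaw":1.0},{"dx":0.0,"dy":0.0,"dz":0.8,"ax":0.0,"ay":0.0,"az":0.0,"jaw":1.0},{"dx":0.0,"dy":0.0,"dz":0.7,"ax":0.0,"ay":0.0,"az":0.0,"jaw":1.0},{"dx":0.0,"dy":0.0,"dz":0.3,"ax":0.0,"ay":0.0,"az":0.0,"jaw":1.0}])

```text
time: 22.65
eef_pos: [0.6638, -0.0625, 0.0788]
ee_rot: [1.09, 1.281, -1.089]
contact_force: [0.4, 0.2, -1.4]
width: 0.0215
```

```bash
python3 b.py;  python3 - <<'E'
from h import *
from cell import r
im=snap(r,'w15');sc=r.read_camera('scene'); crop(sc,210,200,130,100,6,'pics/s6.png')
crop(im,180,100,140,150,5,'pics/c_w15.png')
E
python3 b.py
```

```text
22.65 tip board mm [ 55.1 -95.1  24.5] F [ 0.4  0.2 -1.4] tau [-0.06 -0.03 -0.01] tilt 0.0 jaw -80.75
22.75 tip board mm [ 55.1 -94.9  24.5] F [ 0.5  0.1 -1.1] tau [-0.03  0.03  0.02] tilt 0.0 jaw -80.75
```

View pics/s6.png

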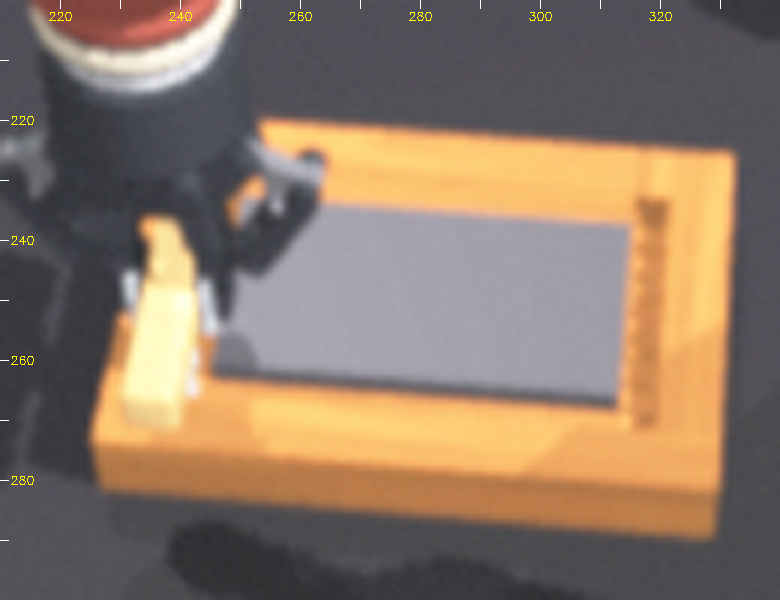

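View pics/w15.png

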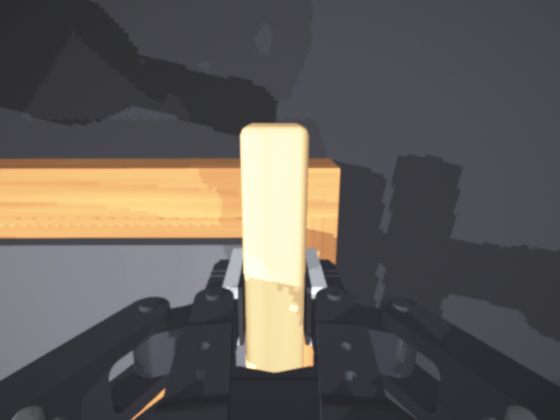

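```bash
python3 - <<'E'
from h import *
from cell import r
c=wcam(r,'w15'); a=np.load('pics/w15.npy');R=Ro.from_rotvec(a[3:]).as_matrix()
for u,v in ((339.5,170),(337.5,230),(150,167),(150,243)):
    print(u,v,((R.T@(back(c,[[u,v]],.036)[0]-a[:3]))*100).round(2))
E
```

```text
339.5 170 [4.29 3.5  3.45]
337.5 230 [4.28 0.18 3.5 ]
150 167 [ 4.29  3.66 -6.43]
150 243 [ 4.28 -0.57 -6.82]
```

View pics/c_w15.png

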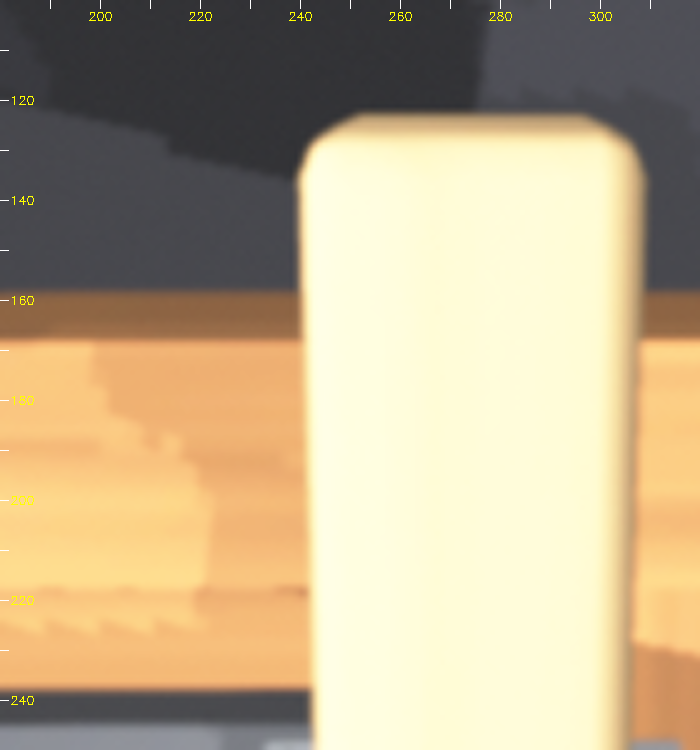

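Centred in corner 2 (the board edge lies 34.7 mm to the side against 35 expected). Now the right leg to the spout.

Emit:
send_rows(rows=[{"dx":0.0,"dy":-0.4,"dz":0.0,"ax":0.0,"ay":0.0,"az":0.0,"jaw":1.0},{"dx":0.0,"dy":-0.8,"dz":0.0,"ax":0.0,"ay":0.0,"az":0.0,"jaw":1.0},{"dx":0.0,"dy":-0.8,"dz":0.0,"ax":0.0,"ay":0.0,"az":0.0,"jaw":1.0},{"dx":0.0,"dy":-0.8,"dz":0.0,"ax":0.0,"ay":0.0,"az":0.0,"jaw":1.0},{"dx":0.0,"dy":-0.8,"dz":0.0,"ax":0.0,"ay":0.0,"az":0.0,"jaw":1.0}])

```text
time: 23.38
eef_pos: [0.6275, -0.0678, 0.0788]
ee_rot: [1.089, 1.281, -1.089]
contact_force: [-1.2, -0.4, -1.3]
width: 0.0208
```

```bash
python3 b.py
```

```text
23.38 tip board mm [ 18.4 -94.5  24.5] F [-1.2 -0.4 -1.3] tau [-0.02  0.01  0.03] tilt 0.0 jaw -80.73
```

Emit:
send_rows(rows=[{"dx":0.0,"dy":-0.8,"dz":0.0,"ax":0.0,"ay":0.0,"az":0.0,"jaw":1.0},{"dx":0.0,"dy":-0.8,"dz":0.0,"ax":0.0,"ay":0.0,"az":0.0,"jaw":1.0},{"dx":0.0,"dy":-0.8,"dz":0.0,"ax":0.0,"ay":0.0,"az":0.0,"jaw":1.0},{"dx":0.0,"dy":-0.8,"dz":0.0,"ax":0.0,"ay":0.0,"az":0.0,"jaw":1.0},{"dx":0.0,"dy":-0.8,"dz":0.0,"ax":0.0,"ay":0.0,"az":0.0,"jaw":1.0}])

```text
time: 24.0
eef_pos: [0.5882, -0.0743, 0.0788]
ee_rot: [1.089, 1.281, -1.089]
contact_force: [0.4, 0.5, -0.6]
width: 0.0212
```

```bash
python3 b.py
```

```text
24.0 tip board mm [-21.5 -94.6  24.5] F [ 0.4  0.5 -0.6] tau [ 0.   -0.04  0.01] tilt 0.0 jaw -80.73
```

Emit:
send_rows(rows=[{"dx":0.0,"dy":-0.8,"dz":0.0,"ax":0.0,"ay":0.0,"az":0.0,"jaw":1.0},{"dx":0.0,"dy":-0.8,"dz":0.0,"ax":0.0,"ay":0.0,"az":0.0,"jaw":1.0},{"dx":0.0,"dy":-0.8,"dz":0.0,"ax":0.0,"ay":0.0,"az":0.0,"jaw":1.0},{"dx":0.0,"dy":-0.8,"dz":0.0,"ax":0.0,"ay":0.0,"az":0.0,"jaw":1.0},{"dx":0.0,"dy":-0.8,"dz":0.0,"ax":0.0,"ay":0.0,"az":0.0,"jaw":1.0}])

```text
time: 24.62
eef_pos: [0.5487, -0.0807, 0.0789]
ee_rot: [1.089, 1.281, -1.089]
contact_force: [-0.3, 0.3, -2.2]
width: 0.021
```

Emit:
send_rows(rows=[{"dx":0.0,"dy":-0.7,"dz":0.0,"ax":0.0,"ay":0.0,"az":0.0,"jaw":1.0},{"dx":0.0,"dy":-0.6,"dz":0.0,"ax":0.0,"ay":0.0,"az":0.0,"jaw":1.0},{"dx":0.0,"dy":0.0,"dz":0.0,"ax":0.0,"ay":0.0,"az":0.0,"jaw":1.0},{"dx":0.0,"dy":0.0,"dz":0.0,"ax":0.0,"ay":0.0,"az":0.0,"jaw":1.0}])

```text
time: 25.12
eef_pos: [0.5366, -0.0828, 0.079]
ee_rot: [1.089, 1.281, -1.089]
contact_force: [1.2, 0.4, -2.1]
width: 0.0213
```

```bash
python3 b.py; python3 - <<'E'
from h import *
from cell import r
im=snap(r,'w16')
c=wcam(r,'w16'); sc=r.read_camera('scene'); crop(sc,210,190,130,100,6,'pics/s7.png')
E
```

```text
25.12 tip board mm [-73.7 -94.6  24.7] F [ 1.2  0.4 -2.1] tau [-0.02  0.03  0.01] tilt 0.03 jaw -80.73
```

View pics/w16.png

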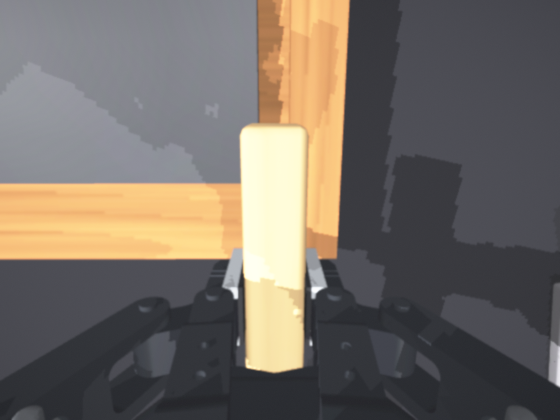

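View pics/s7.png

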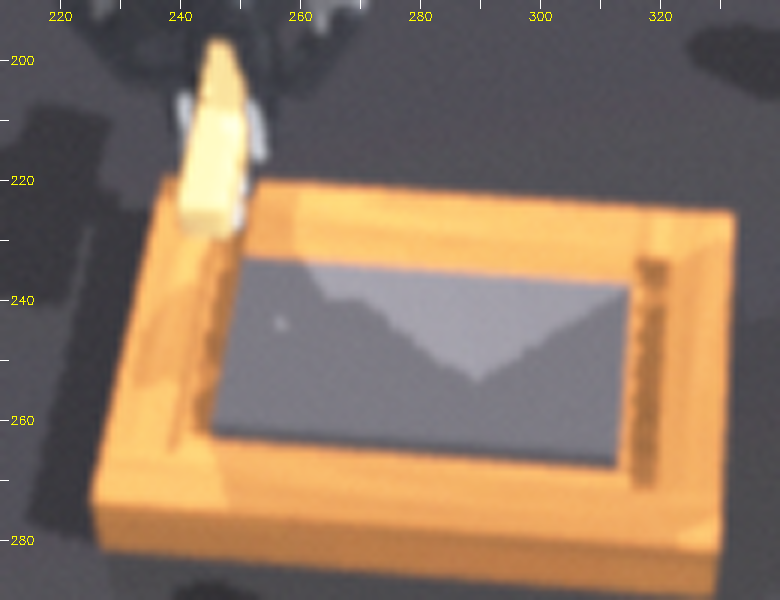

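Tip is in the spout at board x ≈ −74 mm, with no contact forces through the whole pass. I'll lift out slowly.

Emit:
send_rows(rows=[{"dx":-0.5,"dy":0.0,"dz":0.0,"ax":0.0,"ay":0.0,"az":0.0,"jaw":1.0},{"dx":-0.7,"dy":0.0,"dz":0.0,"ax":0.0,"ay":0.0,"az":0.0,"jaw":1.0},{"dx":-0.8,"dy":0.0,"dz":0.0,"ax":0.0,"ay":0.0,"az":0.0,"jaw":1.0},{"dx":-1.0,"dy":0.0,"dz":0.0,"ax":0.0,"ay":0.0,"az":0.0,"jaw":1.0},{"dx":-2.0,"dy":0.0,"dz":0.0,"ax":0.0,"ay":0.0,"az":0.0,"jaw":1.0}])

```text
time: 25.85
eef_pos: [0.5358, -0.0825, 0.1292]
ee_rot: [1.089, 1.283, -1.09]
contact_force: [0.6, 0.4, -1.9]
width: 0.0213
```

Emit:
send_rows(rows=[{"dx":-3.0,"dy":0.0,"dz":0.0,"ax":-0.08,"ay":0.0,"az":0.0,"jaw":1.0},{"dx":-2.0,"dy":0.0,"dz":0.0,"ax":-0.073,"ay":0.0,"az":0.0,"jaw":1.0},{"dx":-0.8,"dy":0.0,"dz":0.0,"ax":0.0,"ay":0.0,"az":0.0,"jaw":1.0},{"dx":0.0,"dy":0.0,"dz":0.0,"ax":0.0,"ay":0.0,"az":0.0,"jaw":1.0}])

```text
time: 26.35
eef_pos: [0.5367, -0.0828, 0.1877]
ee_rot: [0.975, 1.34, -0.974]
contact_force: [0.4, -0.3, -1.6]
width: 0.0212
```

```bash
python3 - <<'E'
from h import *
from cell import r
a=np.load('pics/w11.npy'); print(a[:3])
tgt(r,[.4763,-.3303,.187],108.03)
E
```

```text
[ 0.4764 -0.3305  0.0722]
t 26.35 pos [ 0.5367 -0.0828  0.1877] jaw heading -72.02 tilt 0.09
d cm [  0.077 -13.387  21.673] turn rad [-0.0009  0.0009 -0.0013] q6 0.97 w 0.0212 F [ 0.35 -0.26 -1.64]
tool y in world [0.951 0.309 0.001] tool z [ 0.309 -0.951  0.001]
```

Emit:
send_rows(rows=[{"dx":0.0,"dy":-1.8,"dz":2.8,"ax":0.0,"ay":0.0,"az":0.0,"jaw":1.0},{"dx":0.0,"dy":-3.2,"dz":5.0,"ax":0.0,"ay":0.0,"az":0.0,"jaw":1.0},{"dx":0.0,"dy":-3.2,"dz":5.0,"ax":0.0,"ay":0.0,"az":0.0,"jaw":1.0},{"dx":0.0,"dy":-3.2,"dz":5.0,"ax":0.0,"ay":0.0,"az":0.0,"jaw":1.0},{"dx":0.0,"dy":-2.2,"dz":3.6,"ax":0.0,"ay":0.0,"az":0.0,"jaw":1.0}])

```text
time: 26.98
eef_pos: [0.4718, -0.3301, 0.1854]
ee_rot: [0.976, 1.343, -0.976]
contact_force: [0.5, 0.2, -1.8]
width: 0.0216
```

Emit:
send_rows(rows=[{"dx":1.0,"dy":0.0,"dz":0.0,"ax":0.0,"ay":0.0,"az":0.0,"jaw":1.0},{"dx":2.0,"dy":0.0,"dz":0.0,"ax":0.0,"ay":0.0,"az":0.0,"jaw":1.0},{"dx":1.0,"dy":0.0,"dz":0.0,"ax":0.0,"ay":0.0,"az":0.0,"jaw":1.0},{"dx":0.0,"dy":0.0,"dz":0.0,"ax":0.0,"ay":0.0,"az":0.0,"jaw":1.0},{"dx":0.0,"dy":0.0,"dz":0.0,"ax":0.0,"ay":0.0,"az":0.0,"jaw":1.0}])

```text
time: 27.6
eef_pos: [0.4738, -0.3278, 0.1471]
ee_rot: [0.973, 1.342, -0.973]
contact_force: [0.2, -0.6, -0.6]
width: 0.0212
```

```bash
python3 - <<'E'
from h import *
from cell import r
tgt(r,[.4734,-.3295,.10],108.28)
im=snap(r,'w17'); crop(im,190,100,170,140,4,'pics/c_w17.png')
tgt(r,[.4734,-.3295,.10],108.28)
E
```

```text
t 27.6 pos [ 0.4738 -0.3278  0.1471] jaw heading -71.9 tilt 0.03
d cm [ 4.712 -0.092  0.143] turn rad [-0.0032  0.0005 -0.0003] q6 0.52 w 0.0212 F [ 0.18 -0.64 -0.6 ]
tool y in world [0.951 0.311 0.   ] tool z [ 0.311 -0.951  0.   ]
t 27.65 pos [ 0.4739 -0.3281  0.1476] jaw heading -71.92 tilt 0.07
d cm [ 4.756 -0.095  0.108] turn rad [-0.0034  0.0011 -0.0006] q6 0.52 w 0.0214 F [ 0.27 -0.15 -1.81]
tool y in world [0.951 0.31  0.001] tool z [ 0.31  -0.951  0.001]
```

View pics/c_w17.png

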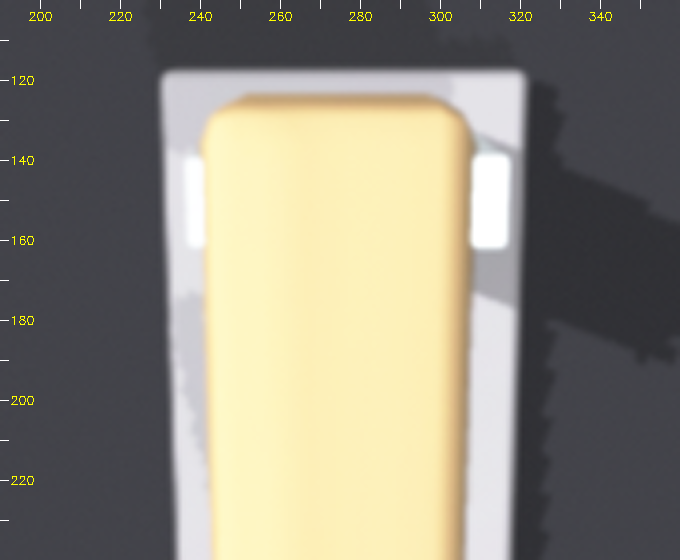

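Emit:
send_rows(rows=[{"dx":0.5,"dy":-0.1,"dz":0.12,"ax":0.0,"ay":0.0,"az":0.0,"jaw":1.0},{"dx":1.5,"dy":0.0,"dz":0.0,"ax":0.0,"ay":0.0,"az":0.0,"jaw":1.0},{"dx":1.5,"dy":0.0,"dz":0.0,"ax":0.0,"ay":0.0,"az":0.0,"jaw":1.0},{"dx":1.0,"dy":0.0,"dz":0.0,"ax":0.0,"ay":0.0,"az":0.0,"jaw":1.0},{"dx":0.0,"dy":0.0,"dz":0.0,"ax":0.0,"ay":0.0,"az":0.0,"jaw":1.0}])

```text
time: 28.28
eef_pos: [0.4719, -0.329, 0.0999]
ee_rot: [0.975, 1.345, -0.974]
contact_force: [0.8, 0.1, -1.1]
width: 0.0213
```

```bash
python3 - <<'E'
from h import *
from cell import r
im=snap(r,'w18'); crop(im,190,100,170,140,4,'pics/c_w18.png')
tgt(r,[.4734,-.3295,.0725],108.28)
c=wcam(r,'w18'); a=np.load('pics/w18.npy');R=Ro.from_rotvec(a[3:]).as_matrix()
E
```

```text
t 28.325 pos [ 0.4725 -0.3295  0.101 ] jaw heading -71.96 tilt 0.08
d cm [2.852 0.091 0.032] turn rad [-0.0043 -0.0012  0.0007] q6 0.52 w 0.0209 F [ 0.09  0.95 -1.41]
tool y in world [ 0.951  0.31  -0.001] tool z [ 0.31  -0.951 -0.001]
```

View pics/c_w18.png

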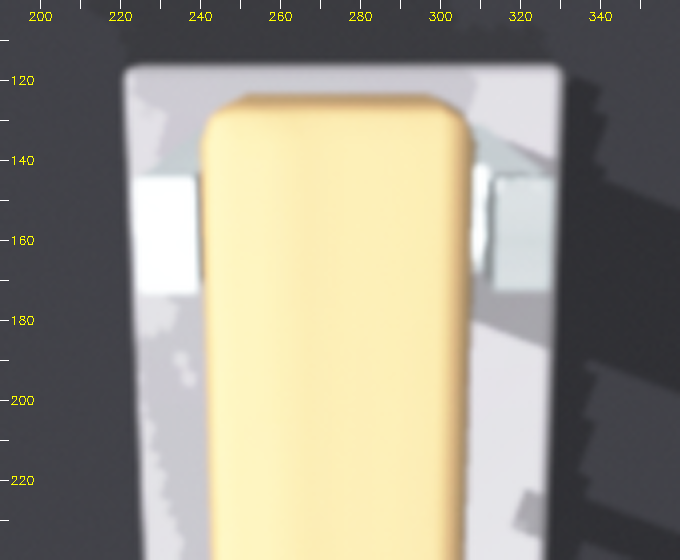

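Emit:
send_rows(rows=[{"dx":0.5,"dy":0.0,"dz":0.1,"ax":0.0,"ay":0.0,"az":0.0,"jaw":1.0},{"dx":0.8,"dy":0.0,"dz":0.0,"ax":0.0,"ay":0.0,"az":0.0,"jaw":1.0},{"dx":0.7,"dy":0.0,"dz":0.0,"ax":0.0,"ay":0.0,"az":0.0,"jaw":1.0},{"dx":0.4,"dy":0.0,"dz":0.0,"ax":0.0,"ay":0.0,"az":0.0,"jaw":1.0},{"dx":0.2,"dy":0.0,"dz":0.0,"ax":0.0,"ay":0.0,"az":0.0,"jaw":1.0}])

```text
time: 28.95
eef_pos: [0.4729, -0.3306, 0.0753]
ee_rot: [0.974, 1.342, -0.974]
contact_force: [0.5, -0.4, -1.2]
width: 0.0212
```

Emit:
send_rows(rows=[{"dx":0.1,"dy":0.0,"dz":0.0,"ax":0.0,"ay":0.0,"az":0.0,"jaw":1.0},{"dx":0.1,"dy":0.0,"dz":0.0,"ax":0.0,"ay":0.0,"az":0.0,"jaw":1.0}])

```text
time: 29.2
eef_pos: [0.4732, -0.3308, 0.074]
ee_rot: [0.974, 1.341, -0.974]
contact_force: [-1.2, 0.2, -1.3]
width: 0.0213
```

Emit:
send_rows(rows=[{"dx":0.1,"dy":0.0,"dz":0.0,"ax":0.0,"ay":0.0,"az":0.0,"jaw":1.0},{"dx":0.1,"dy":0.0,"dz":0.0,"ax":0.0,"ay":0.0,"az":0.0,"jaw":1.0}])

```text
time: 29.45
eef_pos: [0.4732, -0.3308, 0.0722]
ee_rot: [0.974, 1.342, -0.974]
contact_force: [-3.0, 1.1, 3.2]
width: 0.0212
```

```bash
python3 - <<'E'
from h import *
from cell import r
im=snap(r,'w19'); crop(im,190,100,170,140,4,'pics/c_w19.png')
tgt(r,[.4734,-.3295,.0725],108.28)
E
```

```text
t 29.5 pos [ 0.4732 -0.3308  0.0722] jaw heading -71.96 tilt 0.01
d cm [-0.026  0.06  -0.12 ] turn rad [-0.0043  0.0002 -0.0001] q6 0.52 w 0.021 F [-0.74  1.23  0.72]
tool y in world [0.951 0.31  0.   ] tool z [ 0.31  -0.951  0.   ]
```

View pics/c_w19.png

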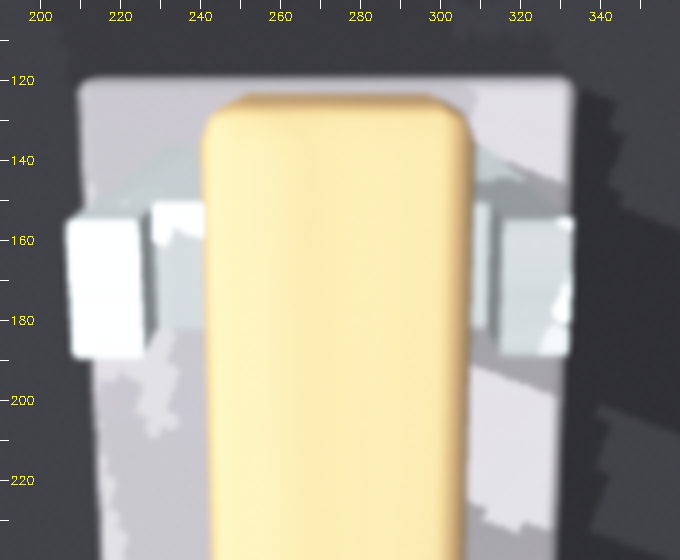

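Contact felt, and the handle sits on both posts between the cheeks, about 1.5 mm off centre. Releasing.

Emit:
send_rows(rows=[{"dx":0.0,"dy":0.0,"dz":-0.1,"ax":0.0,"ay":0.0,"az":0.0,"jaw":1.0},{"dx":0.0,"dy":0.0,"dz":0.0,"ax":0.0,"ay":0.0,"az":0.0,"jaw":0.68},{"dx":0.0,"dy":0.0,"dz":0.0,"ax":0.0,"ay":0.0,"az":0.0,"jaw":0.4},{"dx":0.0,"dy":0.0,"dz":0.0,"ax":0.0,"ay":0.0,"az":0.0,"jaw":0.0},{"dx":0.0,"dy":0.0,"dz":0.0,"ax":0.0,"ay":0.0,"az":0.0,"jaw":0.0}])

```text
time: 30.12
eef_pos: [0.4728, -0.3297, 0.0718]
ee_rot: [0.974, 1.342, -0.974]
contact_force: [0.3, 0.3, 0.3]
width: 0.0796
```

Emit:
send_rows(rows=[{"dx":0.0,"dy":0.0,"dz":0.0,"ax":0.0,"ay":0.0,"az":0.0,"jaw":0.0},{"dx":0.0,"dy":0.0,"dz":0.0,"ax":0.0,"ay":0.0,"az":0.0,"jaw":0.0}])

```text
time: 30.38
eef_pos: [0.4728, -0.3298, 0.0718]
ee_rot: [0.974, 1.342, -0.974]
contact_force: [-0.1, 0.7, -0.1]
width: 0.085
```

```bash
python3 - <<'E'
from h import *
from cell import r
im=snap(r,'w20')
tgt(r,[.4734,-.3295,.0725],108.28)
E
```

```text
t 30.425 pos [ 0.4728 -0.3298  0.0718] jaw heading -71.96 tilt 0.0
d cm [-0.069  0.067 -0.006] turn rad [-0.0042  0.     -0.    ] q6 0.52 w 0.0855 F [-0.36  0.01 -0.42]
tool y in world [0.951 0.31  0.   ] tool z [ 0.31  -0.951  0.   ]
```

View pics/w20.png

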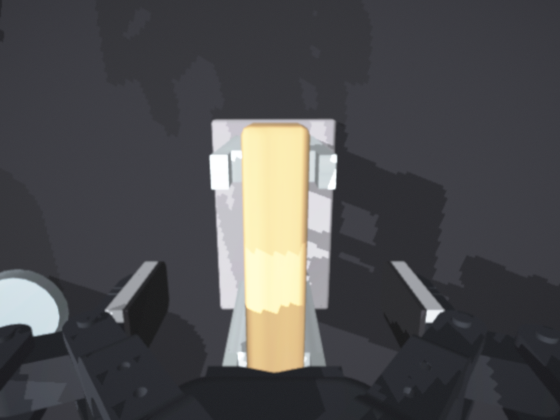

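The handle lies centred between the cheeks ((228–318), handle 244–308) and the jaws are fully clear of it. Lifting away straight up.

Emit:
send_rows(rows=[{"dx":-1.5,"dy":0.0,"dz":0.0,"ax":0.0,"ay":0.0,"az":0.0,"jaw":0.0},{"dx":-4.0,"dy":0.0,"dz":0.0,"ax":0.0,"ay":0.0,"az":0.0,"jaw":0.0},{"dx":-5.0,"dy":0.0,"dz":0.0,"ax":0.0,"ay":0.0,"az":0.0,"jaw":0.0},{"dx":-4.0,"dy":0.0,"dz":0.0,"ax":0.0,"ay":0.0,"az":0.0,"jaw":0.0},{"dx":-1.5,"dy":0.0,"dz":0.0,"ax":0.0,"ay":0.0,"az":0.0,"jaw":0.0}])

```text
time: 31.05
eef_pos: [0.4739, -0.3308, 0.2364]
ee_rot: [0.973, 1.335, -0.974]
contact_force: [0.2, -0.5, -0.3]
width: 0.0853
```

Emit:
send_rows(rows=[{"dx":0.0,"dy":0.0,"dz":0.0,"ax":0.0,"ay":0.0,"az":0.0,"jaw":0.0},{"dx":0.0,"dy":0.0,"dz":0.0,"ax":0.0,"ay":0.0,"az":0.0,"jaw":0.0}])

```text
time: 31.3
eef_pos: [0.4719, -0.329, 0.2294]
ee_rot: [0.975, 1.346, -0.974]
contact_force: [0.6, -0.2, -0.8]
width: 0.0854
```

```bash
python3 - <<'E'
from h import *
from cell import r
im=snap(r,'w21'); crop(im,200,80,150,200,3,'pics/c_w21.png')
t=r.read_camera('top'); cv2.imwrite('pics/top1.png',t); cv2.imwrite('pics/scene1.png',r.read_camera('scene'))
tgt(r,[.4734,-.3295,.0725],108.28)
E
```

```text
t 31.45 pos [ 0.472  -0.3291  0.2295] jaw heading -71.96 tilt 0.22
d cm [15.698  0.148  0.13 ] turn rad [-0.0043 -0.0033  0.0019] q6 0.52 w 0.0856 F [-0.19  0.05  0.4 ]
tool y in world [ 0.951  0.31  -0.002] tool z [ 0.31  -0.951 -0.003]
```

View pics/c_w21.png

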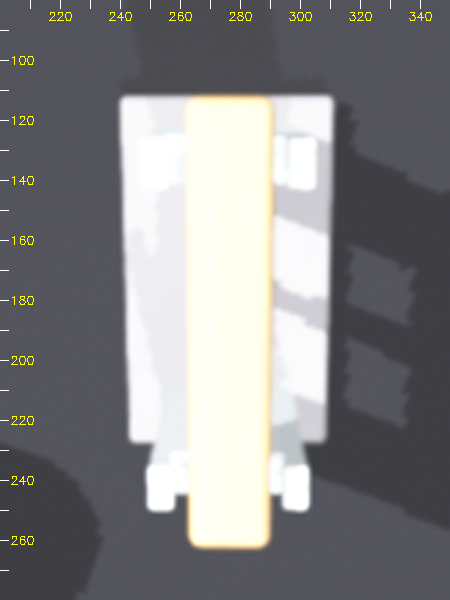

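View pics/top1.png

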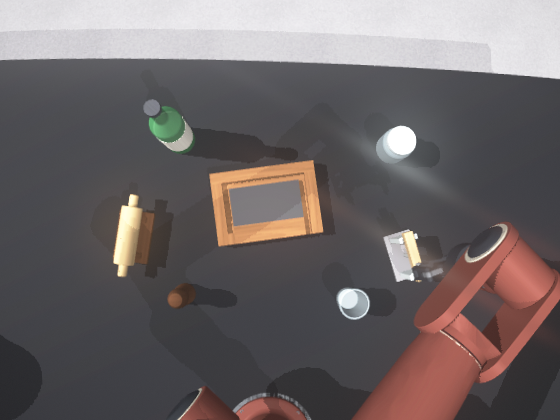

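View pics/scene1.png

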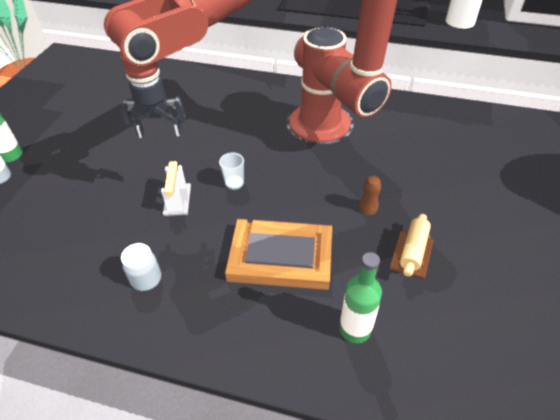

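The scraper hangs evenly in both notches, the pin is in its cradle, and the bottle, jar, tumbler and mill are at the same pixels as at the start. Handing in.

```bash
python3 - <<'E'
from h import *
from cell import r
c=wcam(r,'w21')
h=np.array([[262.5,112],[290.3,112],[289.8,262.5],[262.8,262.5]])-.33
L=lambda a,b,z:np.array([[a,b,z],[a,-b,z],[-a,-b,z],[-a,b,z]])
p,e,res=fit([c],[h],[L(.06,.011,.102)],[.47,-.33,.3]); q=np.load('rest.npy')
print('scraper in rest mm',place([0,0,-q[2]],[np.r_[p[:2]-q[:2],.09]])*1000,'dyaw',p[2]-q[2],e)
t0,t1=cv2.imread('pics/top0.png'),cv2.imread('pics/top1.png')
for n,(x,y) in dict(bottle=(172,130),jar=(397,145),tumbler=(352,303),mill=(180,296)).items():
    k=t0[y-22:y+22,x-22:x+22]; m=cv2.matchTemplate(t1[y-32:y+32,x-32:x+32],k,cv2.TM_CCOEFF_NORMED); print(n,cv2.minMaxLoc(m)[1:2],np.array(cv2.minMaxLoc(m)[3])-10)
print(r.state()['qvel'],r.state()['contact_force'])
print(r.finish_job())
E
```

```text
scraper in rest mm [[ 1.7885 -0.1039 90.    ]] dyaw -0.0037849076996142594 0.6902601495419146
bottle (0.9998044967651367,) [0 0]
jar (0.9999367594718933,) [0 0]
tumbler (0.9999417662620544,) [0 0]
mill (0.9553675055503845,) [0 0]
[-0.0018 -0.002  -0.009  -0.0016  0.0003 -0.0014] [-0.1901  0.0503  0.4049]
the job is handed in; nothing more can be done
None
```

The job is finished and handed in at about 31.5 s of the 72 s allowed; no verdict was reported.

- **Rolling pin:** I moved it from the board to its cradle and let go once it touched the notches. The wrist camera put it 0.1 mm along and 0.5 mm across from centre, and aligned. It was not measured again, but the last pictures show it still lying in the cradle.
- **Scraper pass:** The tip went from the closed end round both corners to the spout, stopping at board x ≈ −74 mm before I lifted it out. Moves were at most 8 mm per 1/8 s, about 6.4 cm/s as commanded; I did not measure peak speed. The tip stayed about 0.5 mm above the floor by the arm's own readings, after I touched the floor once to find its height. No wall contact showed in the forces.
- **Scraper back in its rest:** It lies 1.8 mm along and 0.1 mm across from centre, with yaw within 0.004 rad. Its height was assumed in that measurement, not checked separately.
- **Bottle, jar, tumbler and mill:** None shifted by a pixel in the top view; one pixel is about 2.5 mm. The mill's picture matched less well (0.955), probably because of the arm's shadow.

**Disagreements:** The first move call was refused because it left out some keys, and nothing moved. The top and wrist cameras differed by 1–2 mm on fixed objects; I used the wrist camera.

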